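Screen the samples and centre the lamp spot

TASK

Get the light station ready: first clear every amber specimen jar off the viewing plate and stand them all upright inside the blue screened bay; then take the blue lift-off door from its rack and hang it shut on the bay, both hinge knuckles down on their pins; only then turn the two mirror thumbscrews until the orange light spot lies inside the printed ring on the plate. Keep the fingers off the mirror glass and leave the other things on the bench where they are.

Things in the scene. Friction and masses are not known exactly. Their poses are not given: they have to be found in the camera images.
- station: Fixed light station. Origin at bench level; x points away from the robot's side, z up. Grey viewing plate 190 (x) x 160 (y) x 3 mm centred at y = -45 mm; black lamp box 60 x 50 x 60 mm tall at y = -170 mm; aluminium mirror mount 150 mm along x, 30 mm thick, centred at y = 100 mm, top at z = 70 mm (foot 170 x 50 x 12 mm). The mirror is on its plate side (y 65 to 80 mm, below z = 70 mm).
- mirror: The round silvered mirror, 56 mm across, on the mount's side that faces the viewing plate; not to be touched by the fingers. It tilts a little with the red screw.
- screw_a (a joint): Red thumbscrew, upright knob 32 mm across, 30 mm tall, white index line on top; its foot 5 mm over the mirror mount's top, at station x = -50, y = 100 mm. Value in rad, grows when turned clockwise seen from above, stops at -3.5 and 3.5; stays where left (0.04 N m friction). Each +1 rad swings the light spot 0.08 rad clockwise about the blue screw's axis (about 12 mm).
- screw_b (a joint): Blue thumbscrew, the same knob at station x = +50 mm, y = 100 mm. Value in rad, grows clockwise seen from above, stops at -3.5 and 3.5. Same friction. Each +1 rad moves the light spot 12 mm straight away from the blue screw's axis.
- screw_a_grip (a point): Point on the red thumbscrew's axis, 12 mm below its top and 23 mm above the mount's top (93 mm above the bench): where to grip it. The axis is upright.
- screw_b_grip (a point): The same point on the blue thumbscrew.
- spot (a point): Centre of the orange light spot, 14 mm across, on the viewing plate. With both screws at 0 it lies in the middle of the plate (station x = 0, y = -45 mm). It may lie under a jar at first.
- ring_mid (a point): Centre of the printed black ring on the viewing plate: 20 mm across inside, with four short tick lines outside. The ring is only printed; its place on the plate varies. The spot is inside it when their centres are within 3 mm.
- jar1_mid (a point): Amber specimen jar with a white screw cap, 60 mm tall, 53 mm across the glass and 55 mm across the cap (the top 16 mm), heavy base, about 0.16 kg. This point is on its axis half-way up (30 mm over its base); z is its axis. Starts upright on the viewing plate; one may be absent.
- jar2_mid (a point): Amber specimen jar with a white screw cap, 60 mm tall, 53 mm across the glass and 55 mm across the cap (the top 16 mm), heavy base, about 0.16 kg. This point is on its axis half-way up (30 mm over its base); z is its axis. Starts upright on the viewing plate; one may be absent.
- jar3_mid (a point): Amber specimen jar with a white screw cap, 60 mm tall, 53 mm across the glass and 55 mm across the cap (the top 16 mm), heavy base, about 0.16 kg. This point is on its axis half-way up (30 mm over its base); z is its axis. Starts upright on the viewing plate; one may be absent.
- bay: Fixed screened bay: floor 160 (x) x 230 (y) x 8 mm, origin at bench level under its middle; x points away from the open front, z up. Blue walls 108 mm high: back at x = 75 to 80, sides at y = +/-(102.5 to 107.5) from x = -56 to 75 mm. Open in front and on top, so jars can be lowered in even with the door hung; three fit in a row along y. The door's lower edge rests on the floor's front edge.
- pin_low (a point): Middle of the lower hinge pin: bay x = -70 mm, y = -115 mm, z = 35 mm. Upright steel pin 8 mm thick and 16 mm long with a tapered tip, pointing up, on a bracket whose upper side is 8 mm below this point.
- pin_high (a point): Middle of the upper hinge pin, the same pin 60 mm higher (bay z = 95 mm), on a bracket 6 mm thick (28 x 23 mm) whose upper side is 8 mm below this point. The lower knuckle cannot pass this bracket from above: bring the door in level from the front (-x), 17 to 36 mm higher than hung, then lower it.
- door_grip (a point): Middle of the black grip bar on the door's top: 60 mm along the door's y, 12 mm thick along its x, 32 mm tall; 124 mm above the door's underside. Door: blue panel 200 (y) x 110 high x 6 mm, 0.3 kg, two steel knuckles on its -y edge. Hung and shut, its axes are parallel to the bay's and this point is at bay x = -70, y = 0, z = 132 mm. Starts upright in the rack.
- knuckle_low (a point): Middle of the door's lower knuckle: 20 x 20 mm sleeve, 16 mm tall, with a 12 mm square upright hole through it; 115 mm from the door's middle along its -y, 28 mm above its underside. Hung, it is within about 3 mm of the lower pin's middle.
- knuckle_high (a point): Middle of the door's upper knuckle, the same sleeve 60 mm higher (88 mm above the door's underside).
- rack: Fixed dark steel rack in which the door stands at first: foot 70 x 150 x 10 mm, with two pairs of cheeks 45 mm tall that hold the panel's lower edge in an 8 mm slot; the door's underside rests on the foot, its x and y parallel to the rack's. Lift the door straight up, at least 50 mm, to take it out.
- dish_mid (a point): Bystander: clear shallow dish 90 mm across, 15 mm tall.
- driver_grip (a point): Bystander: screwdriver 160 mm long lying on the bench; point on its handle.
- wash_mid (a point): Bystander: white bottle with red cap, 70 mm across, 160 mm tall; its middle.
- slides_mid (a point): Bystander: green slide box 50 x 90 x 30 mm; its middle.
- mug_mid (a point): Bystander: white cup 80 mm across, 90 mm tall; its middle.
Things that resemble listed ones, but are neither listed nor needed, are in the scene too. Of the things shaped like the part that bears door_grip, the blue one is meant.

How it is judged:
By the outcome, as a careful person would: the job done as asked, in the order asked, and still so for the second after the job is handed in, with the robot touching nothing.
Of jar1, jar2, jar3 only 2 to 3 are there at a start; the rules pass over those that are not, and their reading is None.
At some moment in a run one of jar1, jar2, jar3 may be knocked a few centimetres aside while the robot is not near it.
It also fails if it takes over 210 s, if anything falls off the work surface, if the arm or the gripper's body presses on something with over 40 N, if the wrist force passes 120 N, or if a joint passes its speed limit or range.

ROBOT

A 6-joint arm with a two-finger parallel gripper is mounted at the origin on the work surface. World frame = base frame: x ahead of the robot, y to its left, z up, the work surface at z = 0. Lengths are in m, angles in degrees, forces in N, time in s.
With the tool pointing down it reaches from about 0.4 to 0.825 m from the base axis. Payload 7 kg.
Tool frame: the origin (TCP) lies midway between the tips of the shut fingers; the grasp point (between the pads) lies 19 mm behind it; z points along the fingers, y is the line along which they close (so a half turn about z gives the same grasp; the last joint's range is limited). The gripper opens to 88 mm and grips with 3 to 60 N. Pads are 19 mm wide; open, the fingers measure 130 mm over their backs; the gripper's body (78 mm by 193 mm) begins 47 mm behind the grasp point.
Start: joints at [91.278, 20.546, 0.682, 0, -70.136, -16.507], TCP at [0.177, 0.651, 0.227] pointing down, gripper open.
Joint ranges: [-176.03, 176.03], [-82.01, 121.73], [-58.28, 71.71], [-173.87, 95.51], [-174.79, -0.11], [-173.66, 173.66]. Speed limits (degrees/s): [136.94, 136.94, 172.46, 180, 180, 180].

INTERFACE

Orientations are given as [roll, pitch, yaw] about the fixed x, y, z axes, in that order (R = Rz(yaw) Ry(pitch) Rx(roll)).
In Python, from plant import r, eyes, workorder gives the robot as it stands.
- The arm moves only by the tool step_arm, never from a script. Its argument "plan" is a list of rows, each a list of 5 numbers: the shift along the tool's x, y, z each as a share of 25 cm, from -1 to 1, then the turn about the tool's z as a share of 60 degrees, from -1 to 1, then the finger opening in mm, from 0 to 87.6. In form: [[x, y, z, turn, jaw], ...]. A call has 1 to 12 rows; each row is the pose to reach, as a shift and turn from the pose commanded when the call began, along the tool's axes at that moment; what a row does not reach only later rows make up. A row lasts 1/12 s, in which the tool goes at most 41.7 mm and 7.16 degrees, less where a joint would pass 70% of its speed; a pose out of reach is approached as far as the arm can. A call with a number of a shift or a turn outside -1 to 1 is refused whole. A call with a gripper value outside its range is refused whole. The fingers move at their own pace and stop on an object; "newtons" is the grip in N (left out, the last holds). Time passes only in rows, so rows that repeat a pose let the fingers close. It gives the time, the measured TCP pose, the force, the opening and the grip force at its end, in the units of the state.
- r.get_state(): the state, without advancing time (a new reading comes with each control period).
- eyes.capture(name): name is "side" or "top" or "wrist"; returns the picture (384x512x3 uint8, red, green, blue); there is no depth.
- eyes.camera_model(name): a dict with "fov_y" (degrees; the focal length in pixels is half the picture's height over the tangent of half this angle, whatever the lens; pixels are square), "cx", "cy" (the principal point, pixels), "k1" (the pictures are not rectified: a ray, as slopes to the right and down, at radius r is drawn at 1 + k1 r^2 times it, then the intrinsics apply), "world_to_cam" (4x4, takes a point from world to camera coordinates); the wrist camera has in their place "hand_eye" (4x4, takes a point from camera to tool coordinates, whose origin is the TCP and whose axes are the flange's). Camera axes: x right, y up, looking along -z (the intrinsics and any distortion apply to the point x, -y, -z); pixel columns grow to the right and rows downward; lengths in m; the calibration is good to about 2 mm. A picture is of the moment at which its call begins: read the wrist's pose just before it. camera_model takes no time and is no camera call.
- workorder.close_job(): hands the job in; it is judged then, once.
The state is a dict: "time_s": time; "joints": joint angles; "qd": joint speeds; "joint_torque": joint torques, N m; "tcp_pos": TCP position; "eef_rot": TCP orientation; "contact_force": force on the tool from outside, world axes, zero at the start; "moment": the same for the moment, N m; "gripper_width": finger opening in m; "gripper_force": force on a finger pad.
Only numpy, scipy, OpenCV 4.12 (cv2) and the standard library are available. Lean on these libraries where they do the work, as an engineer would, in place of code of your own. Each camera call takes 0.05 s, during which the arm holds its last target. There are 200 camera calls.

## Working session

There is one attempt and no reset: what is moved stays moved. The work goes in short steps, Python scripts to look and compute and a tool call to move; the robot and the scene stay as the last step left them, time stands still between calls to the robot, and variables do not carry over. Pictures are saved under pics/ and viewed, at most 14 in all, crops included, and the job is handed in when it is done.

Besides the shell and the picture viewer there is one more tool, called after ">>>" as a command line: name --pt "numbers of a row" for each row, then --argument value for the rest. step_arm: Moves the arm, as the interface text tells. Its arguments: {"type":"object","properties":{"plan":{"type":"array"},"newtons":{"type":"number"}},"required":["plan"]}

```bash
ls; mkdir -p pics
cat > h.py <<'E'
import numpy as np, cv2
from plant import r, eyes, workorder
from scipy.spatial.transform import Rotation as R
def model(n):
    m=eyes.camera_model(n); f=192/np.tan(np.radians(m['fov_y'])/2)
    return m,f
def w2c(n,st=None):
    m,f=model(n)
    if n!='wrist': return np.array(m['world_to_cam'])
    st=st or r.get_state()
    T=np.eye(4); T[:3,:3]=R.from_euler('xyz',st['eef_rot'],degrees=True).as_matrix(); T[:3,3]=st['tcp_pos']
    return np.linalg.inv(T@np.array(m['hand_eye']))
def proj(n,P,W=None):
    m,f=model(n); W=w2c(n) if W is None else W
    P=np.atleast_2d(P); c=P@W[:3,:3].T+W[:3,3]
    s=np.c_[c[:,0],-c[:,1]]/(-c[:,2:3]); k=1+m['k1']*(s**2).sum(1,keepdims=True)
    return s*k*f+[m['cx'],m['cy']]
def ray(n,uv,W=None):
    m,f=model(n); W=w2c(n) if W is None else W
    d=(np.atleast_2d(uv)-[m['cx'],m['cy']])/f; s=d.copy()
    for _ in range(20): s=d/(1+m['k1']*(s**2).sum(1,keepdims=True))
    v=np.c_[s[:,0],-s[:,1],-np.ones(len(s))]@W[:3,:3]
    return -W[:3,:3].T@W[:3,3], v
def at(n,uv,z,W=None):
    o,v=ray(n,uv,W); return o+v*((z-o[2])/v[:,2:3])
def snap(n,fn=None):
    im=eyes.capture(n)
    if fn: cv2.imwrite('pics/'+fn,im[:,:,::-1])
    return im
E
python3 - <<'E'
from h import *
s=r.get_state(); print(s)
for n in('top','side','wrist'):
    m,f=model(n); print(n,f,m)
a=snap('top','top0.png'); b=snap('side','side0.png');
E
```

```text
pics
{'time_s': 0.0, 'joints': array([ 9.12778015e+01,  2.05921576e+01,  6.35508207e-01, -1.86926826e-02,
       -7.01381927e+01, -1.65061688e+01]), 'qd': array([ 0.09866255,  0.00980355,  0.1063559 , -0.01195784,  0.06520198,
        0.05690942]), 'joint_torque': array([-2.20297239e-03, -5.82724464e+01,  2.93053633e+01,  6.99750736e+00,
        6.80579193e-03, -1.65612096e-04]), 'tcp_pos': array([0.1772148 , 0.65081881, 0.22563222]), 'eef_rot': array([ 1.79904073e+02, -1.01005442e-02, -1.52347243e+01]), 'contact_force': array([ 0.11486374,  0.28727741, -0.05021329]), 'moment': array([ 0.01862394,  0.0040487 , -0.03379299]), 'gripper_force': 0.0, 'gripper_width': 0.08754792141867922}
top 390.61319838070824 {'fov_y': 52.35144997513316, 'cx': 256.2375219994113, 'cy': 184.02643138553532, 'k1': -0.06714280303003657, 'world_to_cam': array([[ 0.01088349, -0.99965841,  0.02376168, -0.05143258],
       [ 0.98837248,  0.01435872,  0.15137259, -0.52900381],
       [-0.15166207,  0.02183793,  0.98819114, -1.07609354],
       [ 0.        ,  0.        ,  0.        ,  1.        ]])}
side 446.81119
[... 167 characters left out ...]
 0.00982254, -0.42450578],
       [ 0.44499247,  0.64582585,  0.62039558, -0.25957491],
       [-0.36228749, -0.50372109,  0.78422754, -1.36378055],
       [ 0.        ,  0.        ,  0.        ,  1.        ]])}
wrist 270.22703824131975 {'fov_y': 70.78862741197443, 'cx': 255.9676420212687, 'cy': 194.93931260251824, 'k1': -0.0030715290419707814, 'hand_eye': array([[-6.88845229e-04,  9.55819760e-01,  2.93952567e-01,
         7.94383508e-02],
       [ 9.99999685e-01,  7.74045709e-04, -1.73508168e-04,
        -1.26755775e-04],
       [-3.93375259e-04,  2.93952355e-01, -9.55819993e-01,
        -1.58254944e-01],
       [ 0.00000000e+00,  0.00000000e+00,  0.00000000e+00,
         1.00000000e+00]])}
```

View pics/top0.png

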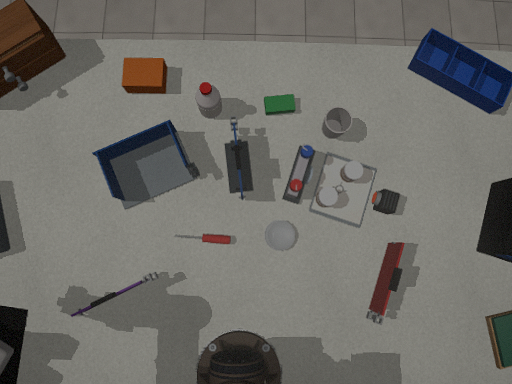

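View pics/side0.png

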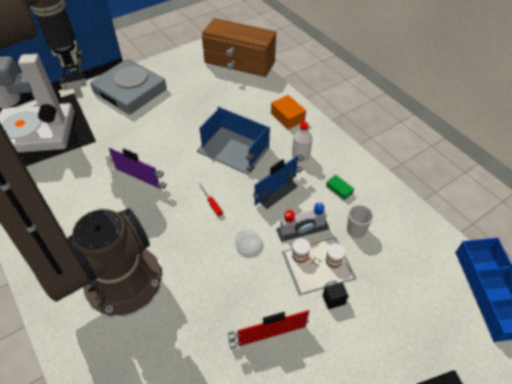

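Run:
```python
import cv2
a=cv2.imread('pics/top0.png'); b=cv2.imread('pics/side0.png')
c=cv2.resize(a[105:245,90:290],None,fx=4,fy=4,interpolation=cv2.INTER_CUBIC)
cv2.imwrite('pics/c1.png',c)
c=cv2.resize(a[135:230,275:405],None,fx=6,fy=6,interpolation=cv2.INTER_CUBIC)
cv2.imwrite('pics/c2.png',c)
```

```text
(no output)
```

View pics/c1.png

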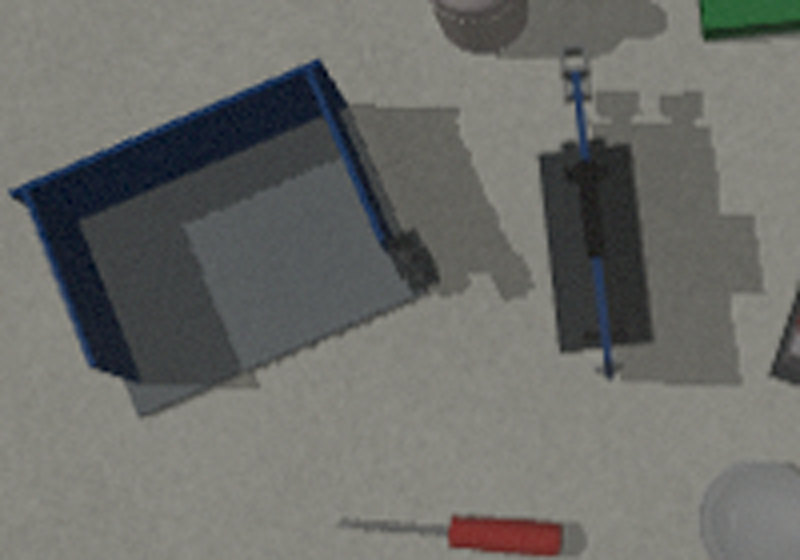

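View pics/c2.png

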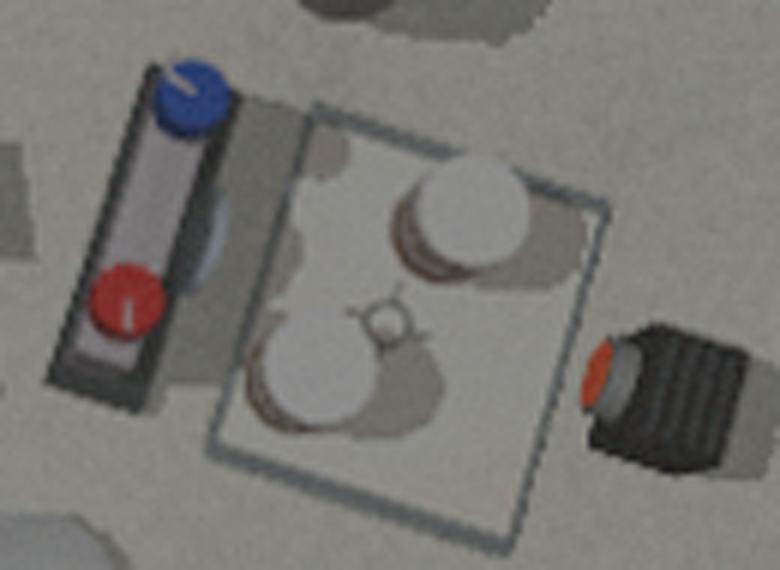

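```bash
cat >> h.py <<'E'
from scipy.optimize import least_squares
def fit(n,pts,uv,x0,W=None,zfree=None):
    pts=np.array(pts,float); uv=np.array(uv,float)
    def tf(p):
        c,s=np.cos(p[2]),np.sin(p[2]); q=pts.copy()
        if zfree is not None: q[zfree,2]+=p[3]
        return np.c_[p[0]+c*q[:,0]-s*q[:,1],p[1]+s*q[:,0]+c*q[:,1],q[:,2]]
    x0=list(x0)+([0] if zfree is not None else [])
    s=least_squares(lambda p:(proj(n,tf(p),W)-uv).ravel(),x0,x_scale=[.01,.01,.05,.01][:len(x0)])
    return s.x,(proj(n,tf(s.x),W)-uv).round(1)
E
python3 - <<'E'
from h import *
def c1(l): return (np.array(l)+.5)/4-.5+[90,105]
def c2(l): return (np.array(l)+.5)/6-.5+[275,135]
S=[[.095,.035,.003],[.095,-.125,.003],[-.095,-.125,.003],[-.095,.035,.003],[.05,.1,.105],[-.05,.1,.105]]
p,e=fit('top',S,c2([[318,103],[610,205],[507,555],[208,452],[192,98],[128,300]]),[.55,-.2,-.3]); print('station',p[:2],np.degrees(p[2]),e.tolist())
yaw=p[2];c,s=np.cos(yaw),np.sin(yaw);M=np.array([[c,-s],[s,c]])
for nm,uv,z in[('jarA',[472,212],.063),('jarB',[320,368],.063),('ring',[388,322],.003)]:
    P=at('top',c2([uv]),z)[0]; print(nm,P,'station',(P[:2]-p[:2])@M)
B=[[.08,.1075,.108],[.08,-.1075,.108],[-.08,.115,.008],[-.08,-.115,.008],[-.056,-.1025,.108]]
p,e=fit('top',B,c1([[12,190],[318,62],[142,417],[428,292],[386,243]]),[.5,.2,.4],zfree=[0,1,4]); print('bay',p,np.degrees(p[2]),e.tolist())
# rack foot and door
K=[[.035,-.075,.01],[.035,.075,.01],[-.035,.075,.01],[-.035,-.075,.01]]
p,e=fit('top',K,c1([[540,155],[562,352],[653,342],[632,143]]),[.55,0,1.6]); print('rack',p,np.degrees(p[2]),e.tolist())
print(at('top',c1([[592,218]]),.15),at('top',c1([[574,57],[574,92],[608,375]]),.108))
E
```

```text
station [ 0.537359   -0.26148902] -17.805239012659275 [[-0.9, -0.5], [0.7, -0.7], [0.6, 1.0], [-1.1, 1.0], [0.4, -0.7], [0.2, -0.2]]
jarA [ 0.57087381 -0.32004486  0.063     ] station [ 0.04981483 -0.04550286]
jarB [ 0.4953688  -0.24591333  0.063     ] station [-0.04474171  0.00198977]
ring [ 0.52630045 -0.29287133  0.003     ] station [-0.00093271 -0.03326065]
bay [0.57446343 0.26551281 0.432834   0.00559279] 24.79956160903834 [[1.9, -0.9], [-1.4, -0.1], [-0.1, 0.8], [1.0, 0.4], [-1.2, -0.1]]
rack [0.5864364  0.00678936 1.697025  ] 97.23237009492911 [[-0.2, -0.2], [-0.5, 0.1], [0.6, -0.1], [0.1, 0.3]]
[[0.57767108 0.00682149 0.15      ]] [[ 0.70016624  0.02250774  0.108     ]
 [ 0.6751285   0.02198058  0.108     ]
 [ 0.48001038 -0.00464605  0.108     ]]
```

```bash
cat >> h.py <<'E'
def d(*wps,base=None):
    st=r.get_state(); p=np.array(st['tcp_pos']) if base is None else np.array(base[:3]); E=st['eef_rot']
    y0=E[2] if base is None else base[3]
    M=R.from_euler('xyz',[180,0,y0],degrees=True).as_matrix()
    print('t%.2f'%st['time_s'],'tcp',p.round(4),'yaw',E.round(2),'F',np.round(st['contact_force'],1),'w%.4f f%.1f'%(st['gripper_width'],st['gripper_force']))
    q=p
    for w in wps:
        sh=M.T@(np.array(w[:3])-p)/.25; tn=-((w[3]-y0+180)%360-180)/60
        print(w,'->',sh.round(3).tolist(),round(tn,3),'rows>=%d'%np.ceil(max(np.linalg.norm(np.array(w[:3])-q)/.0417,abs(tn)*60/7.16)))
        q=np.array(w[:3])
E
python3 -c "
from h import *
d([.40,.50,.30,-65],[.40,.50,.30,-65])"
```

```text
t0.10 tcp [0.1772 0.6509 0.2257] yaw [ 1.7992e+02 -1.0000e-02 -1.5230e+01] F [ 1.2 -0.2 -0.1] w0.0876 f0.0
[0.4, 0.5, 0.3, -65] -> [1.018, 0.348, -0.297] 0.829 rows>=7
[0.4, 0.5, 0.3, -65] -> [1.018, 0.348, -0.297] 0.829 rows>=7
```

>>> step_arm --pt "1.0 0.35 -0.3 0.83 87" --pt "1.0 0.35 -0.3 0.83 87" --pt "1.0 0.35 -0.3 0.83 87" --pt "1.0 0.35 -0.3 0.83 87" --pt "1.0 0.35 -0.3 0.83 87" --pt "1.0 0.35 -0.3 0.83 87" --pt "1.0 0.35 -0.3 0.83 87" --pt "1.0 0.35 -0.3 0.83 87" --pt "1.0 0.35 -0.3 0.83 87" --pt "1.0 0.35 -0.3 0.83 87" --newtons 30

```text
time_s: 0.93
tcp_pos: [0.3954, 0.501, 0.301]
eef_rot: [179.9, -0.0, -65.0]
contact_force: [-1.3, -0.1, -0.5]
gripper_width: 0.087
gripper_force: 0.0
```

```bash
python3 -c "
from h import *
print(r.get_state()['joints'].round(1))
d([.45,.26,.32,-80],[.5,.02,.3,-108])"
```

```text
[ 69.2  15.1   2.5  -0.  -77.5 -44.2]
t0.93 tcp [0.3954 0.501  0.301 ] yaw [ 1.7995e+02 -1.0000e-02 -6.5000e+01] F [-1.3 -0.1 -0.5] w0.0870 f0.0
[0.45, 0.26, 0.32, -80] -> [0.966, 0.209, -0.076] 0.25 rows>=6
[0.5, 0.02, 0.3, -108] -> [1.92, 0.434, 0.004] 0.717 rows>=7
```

>>> step_arm --pt "1.0 0.2 0 0.25 87" --pt "1.0 0.2 0 0.25 87" --pt "1.0 0.2 0 0.25 87" --pt "1.0 0.2 0 0.25 87" --pt "1.0 0.2 0 0.25 87" --pt "1.0 0.2 0 0.25 87" --pt "1.0 0.2 0 0.25 87"

```text
time_s: 1.52
tcp_pos: [0.4553, 0.2495, 0.3017]
eef_rot: [180.0, -0.0, -80.0]
contact_force: [-0.5, 1.0, -0.1]
gripper_width: 0.0875
gripper_force: 0.0
```

```bash
python3 -c "
from h import *
d([.48,.015,.3,-108])"
```

```text
t1.52 tcp [0.4553 0.2495 0.3017] yaw [ 1.7997e+02 -4.0000e-02 -8.0010e+01] F [-0.5  1.  -0.1] w0.0875 f0.0
[0.48, 0.015, 0.3, -108] -> [0.941, 0.065, 0.007] 0.467 rows>=6
```

>>> step_arm --pt "1.0 0.07 0 0.47 87" --pt "1.0 0.07 0 0.47 87" --pt "1.0 0.07 0 0.47 87" --pt "1.0 0.07 0 0.47 87" --pt "1.0 0.07 0 0.47 87" --pt "1.0 0.07 0 0.47 87" --pt "1.0 0.07 0 0.47 87"

```text
time_s: 2.1
tcp_pos: [0.4813, -0.0002, 0.3012]
eef_rot: [180.0, -0.1, -108.3]
contact_force: [-0.1, 0.8, -0.5]
gripper_width: 0.087
gripper_force: 0.0
```

Run:
```python
from h import *
W=w2c('wrist'); snap('wrist','w1.png')
print(proj('wrist',[[.495,-.246,.063],[.571,-.32,.063],[.526,-.293,.003]],W))
d([.495,-.246,.25,-108])
```

```text
[[182.87821018 -13.06113877]
 [100.11543863 -58.45408968]
 [160.71089235 -23.14248084]]
t2.15 tcp [0.4815 0.0019 0.3011] yaw [ 1.7996e+02 -4.0000e-02 -1.0837e+02] F [-0.3  1.  -0.1] w0.0870 f0.0
[0.495, -0.246, 0.25, -108] -> [0.924, -0.364, 0.204] -0.006 rows>=7
```

>>> step_arm --pt "0.92 -0.36 0.2 0 87" --pt "0.92 -0.36 0.2 0 87" --pt "0.92 -0.36 0.2 0 87" --pt "0.92 -0.36 0.2 0 87" --pt "0.92 -0.36 0.2 0 87" --pt "0.92 -0.36 0.2 0 87" --pt "0.92 -0.36 0.2 0 87" --pt "0.92 -0.36 0.2 0 87"

```text
time_s: 2.82
tcp_pos: [0.4952, -0.2428, 0.2498]
eef_rot: [179.8, -0.0, -108.3]
contact_force: [0.2, -0.1, 0.4]
gripper_width: 0.0869
gripper_force: 0.0
```

Run:
```python
from h import *
W=w2c('wrist'); im=snap('wrist','w2.png')
print(proj('wrist',[[.495,-.246,.063],[.571,-.32,.063],[.526,-.293,.003]],W))
d([.495,-.246,.25,-108])
```

```text
[[254.69982252 173.4711551 ]
 [178.47824786 137.31662121]
 [224.78615182 141.59520922]]
t2.87 tcp [ 0.4956 -0.2418  0.2505] yaw [ 1.7989e+02 -1.0000e-02 -1.0822e+02] F [-0.2  0.   0.2] w0.0868 f0.0
[0.495, -0.246, 0.25, -108] -> [0.017, -0.003, 0.002] -0.004 rows>=1
```

View pics/w2.png

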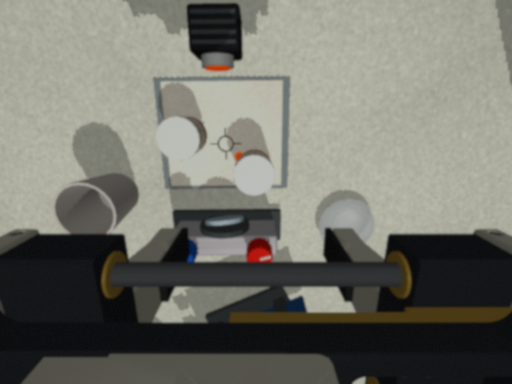

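>>> step_arm --pt "0.016 0 0.3 0 87" --pt "0.016 0 0.6 0 87" --pt "0.016 0 0.8 0 87" --pt "0.016 0 0.845 0 87" --pt "0.016 0 0.845 0 87" --pt "0.016 0 0.845 0 87" --pt "0.016 0 0.845 0 87" --pt "0.016 0 0.845 0 45" --pt "0.016 0 0.845 0 45" --pt "0.016 0 0.845 0 45" --pt "0.016 0 0.845 0 45" --pt "0.016 0 0.845 0 45" --newtons 30

```text
time_s: 3.87
tcp_pos: [0.495, -0.2464, 0.0419]
eef_rot: [-179.8, 0.0, -108.2]
contact_force: [-0.5, -0.6, -0.6]
gripper_width: 0.0592
gripper_force: 0.0
```

Run:
```python
from h import *
c,s=np.cos(np.radians(24.8)),np.sin(np.radians(24.8))
for a,b in((-.026,.038),(-.026,-.038)):
    print(.5745+c*a-s*b,.2655+s*a+c*b)
d([.495,-.246,.039,-108],[.495,-.246,.24,-108],[.49,.0,.26,-83])
```

```text
0.5349586064251897 0.28908979004064994
0.5668369646910991 0.22009870167214887
t3.87 tcp [ 0.495  -0.2464  0.0419] yaw [-1.7985e+02  3.0000e-02 -1.0823e+02] F [-0.5 -0.6 -0.6] w0.0592 f0.0
[0.495, -0.246, 0.039, -108] -> [-0.001, 0.0, 0.011] -0.004 rows>=1
[0.495, -0.246, 0.24, -108] -> [-0.001, 0.0, -0.793] -0.004 rows>=5
[0.49, 0.0, 0.26, -83] -> [-0.93, 0.327, -0.873] -0.42 rows>=6
```

>>> step_arm --pt "0 0 0.016 0 45" --pt "0 0 0.016 0 45" --pt "0 0 0.016 0 45" --pt "0 0 0.016 0 45" --pt "0 0 0.016 0 45" --pt "0 0 -0.2 0 45" --pt "0 0 -0.4 0 45" --pt "0 0 -0.6 0 45" --pt "0 0 -0.7 0 45" --pt "0 0 -0.8 0 45" --pt "0 0 -0.8 0 45" --pt "0 0 -0.8 0 45" --newtons 30

```text
time_s: 4.87
tcp_pos: [0.495, -0.2464, 0.2426]
eef_rot: [-179.7, 0.1, -108.3]
contact_force: [-0.5, 0.7, -4.4]
gripper_width: 0.0541
gripper_force: 30.0
```

Run:
```python
from h import *
d([.50,.0,.28,-83])
```

```text
t4.87 tcp [ 0.495  -0.2464  0.2426] yaw [-1.7973e+02  7.0000e-02 -1.0825e+02] F [-0.5  0.7 -4.4] w0.0541 f30.0
[0.5, 0.0, 0.28, -83] -> [-0.942, 0.29, -0.15] -0.421 rows>=6
```

>>> step_arm --pt "-0.3 0.1 -0.15 -0.1 45" --pt "-0.6 0.2 -0.15 -0.2 45" --pt "-0.94 0.29 -0.15 -0.42 45" --pt "-0.94 0.29 -0.15 -0.42 45" --pt "-0.94 0.29 -0.15 -0.42 45" --pt "-0.94 0.29 -0.15 -0.42 45" --pt "-0.94 0.29 -0.15 -0.42 45" --pt "-0.94 0.29 -0.15 -0.42 45" --pt "-0.94 0.29 -0.15 -0.42 45"

```text
time_s: 5.62
tcp_pos: [0.4979, -0.0001, 0.2762]
eef_rot: [179.8, -0.0, -83.0]
contact_force: [0.3, -0.5, -1.6]
gripper_width: 0.0543
gripper_force: 30.0
```

Run:
```python
from h import *
d([.535,.24,.27,-65.2],[.535,.289,.22,-65.2])
```

```text
t5.62 tcp [ 4.979e-01 -1.000e-04  2.762e-01] yaw [ 1.7984e+02 -2.0000e-02 -8.2960e+01] F [ 0.3 -0.5 -1.6] w0.0543 f30.0
[0.535, 0.24, 0.27, -65.2] -> [-0.935, -0.265, 0.025] -0.296 rows>=6
[0.535, 0.289, 0.22, -65.2] -> [-1.13, -0.289, 0.225] -0.296 rows>=3
```

>>> step_arm --pt "-0.3 -0.1 0 -0.1 45" --pt "-0.6 -0.2 0 -0.2 45" --pt "-1.0 -0.27 0 -0.296 45" --pt "-1.0 -0.27 0 -0.296 45" --pt "-1.0 -0.27 0 -0.296 45" --pt "-1.0 -0.27 0 -0.296 45" --pt "-1.0 -0.27 0 -0.296 45" --pt "-1.0 -0.27 0 -0.296 45" --pt "-1.0 -0.27 0 -0.296 45"

```text
time_s: 6.37
tcp_pos: [0.5355, 0.255, 0.2761]
eef_rot: [179.8, -0.0, -65.3]
contact_force: [-0.4, -0.6, -2.2]
gripper_width: 0.0543
gripper_force: 30.0
```

Run:
```python
from h import *
W=w2c('wrist');snap('wrist','w3.png')
c,s=np.cos(np.radians(24.8)),np.sin(np.radians(24.8))
Q=np.array([[.08,.1075,.108],[.08,-.1075,.108],[-.056,.105,.108],[-.056,-.105,.108],[-.07,-.115,.043],[-.07,-.115,.103]])
print(proj('wrist',np.c_[.5745+c*Q[:,0]-s*Q[:,1],.2655+s*Q[:,0]+c*Q[:,1],Q[:,2]],W).round().tolist())
d([.535,.289,.22,-65.2],[.535,.289,.045,-65.2])
```

```text
[[167.0, 252.0], [148.0, 80.0], [268.0, 250.0], [269.0, 82.0], [278.0, 79.0], [282.0, 73.0]]
t6.42 tcp [0.5355 0.2544 0.2766] yaw [ 1.7987e+02 -4.0000e-02 -6.5360e+01] F [-0.9 -0.5 -2.7] w0.0542 f30.0
[0.535, 0.289, 0.22, -65.2] -> [-0.127, -0.056, 0.227] -0.003 rows>=2
[0.535, 0.289, 0.045, -65.2] -> [-0.127, -0.056, 0.927] -0.003 rows>=5
```

View pics/w3.png

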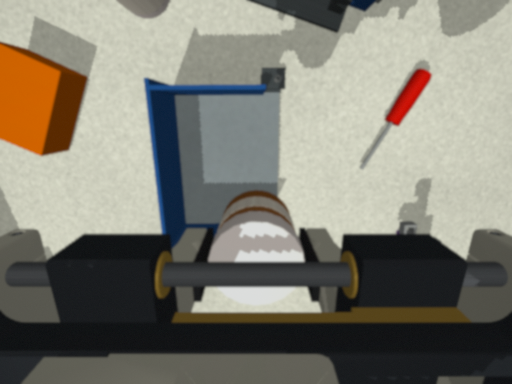

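>>> step_arm --pt "-0.13 -0.048 0 0.027 45" --pt "-0.13 -0.048 0.1 0.027 45" --pt "-0.13 -0.048 0.3 0.027 45" --pt "-0.13 -0.048 0.5 0.027 45" --pt "-0.13 -0.048 0.7 0.027 45" --pt "-0.13 -0.048 0.8 0.027 45" --pt "-0.13 -0.048 0.88 0.027 45" --pt "-0.13 -0.048 0.9 0.027 45" --pt "-0.13 -0.048 0.9 0.027 45" --pt "-0.13 -0.048 0.9 0.027 45"

```text
time_s: 7.25
tcp_pos: [0.534, 0.2902, 0.0545]
eef_rot: [-179.9, -0.0, -66.9]
contact_force: [-0.6, 0.1, -1.5]
gripper_width: 0.0542
gripper_force: 30.0
```

>>> step_arm --pt "0 0 0.02 0 45" --pt "0 0 0.04 0 45" --pt "0 0 0.042 0 45" --pt "0 0 0.042 0 45" --pt "0 0 0.042 0 45" --pt "0 0 0.042 0 45"

```text
time_s: 7.75
tcp_pos: [0.5338, 0.2911, 0.0437]
eef_rot: [-179.9, 0.0, -66.9]
contact_force: [1.8, -2.7, 6.4]
gripper_width: 0.0544
gripper_force: 30.0
```

Contact felt (Fz +6 N). Release and lift.

>>> step_arm --pt "0 0 0 0 74" --pt "0 0 0 0 74" --pt "0 0 0 0 74" --pt "0 0 0 0 74" --pt "0 0 -0.2 0 74" --pt "0 0 -0.4 0 74" --pt "0 0 -0.6 0 74" --pt "0 0 -0.8 0 74" --pt "0 0 -1.0 0 74" --pt "0 0 -1.0 0 87" --pt "0 0 -1.0 0 87"

```text
time_s: 8.67
tcp_pos: [0.5357, 0.2921, 0.3022]
eef_rot: [-179.2, 0.1, -66.8]
contact_force: [1.1, 1.0, 0.4]
gripper_width: 0.0824
gripper_force: 0.0
```

Run:
```python
from h import *
d([.52,.1,.3,-80],[.52,.04,.3,-80])
```

```text
t8.67 tcp [0.5357 0.2921 0.3022] yaw [-1.7924e+02  1.3000e-01 -6.6830e+01] F [1.1 1.  0.4] w0.0824 f0.0
[0.52, 0.1, 0.3, -80] -> [0.682, 0.36, 0.009] 0.219 rows>=5
[0.52, 0.04, 0.3, -80] -> [0.902, 0.454, 0.009] 0.219 rows>=2
```

>>> step_arm --pt "-0.4 0 -0.3 0 87" --pt "-0.4 0 -0.3 0 87" --pt "-0.4 0 -0.3 0 87" --pt "-0.4 0 -0.3 0 87" --pt "-0.4 0 -0.3 0 87" --pt "-0.4 0 -0.3 0 87" --pt "-0.4 0 -0.3 0 87"

```text
time_s: 9.25
tcp_pos: [0.4933, 0.3817, 0.3661]
eef_rot: [179.9, -0.0, -66.9]
contact_force: [0.3, -0.1, -0.4]
gripper_width: 0.0869
gripper_force: 0.0
```

Run:
```python
from h import *
W=w2c('wrist');im=snap('wrist','w4.png'); np.save('W4.npy',W)
c,s=np.cos(np.radians(22.5)),np.sin(np.radians(22.5))
Q=np.array([[.08,.1075,.108],[.08,-.1075,.108],[-.056,.1075,.108],[-.056,-.1075,.108],[-.08,.115,.008],[-.08,-.115,.008],[-.07,-.115,.043],[-.07,-.115,.103]])
uv=proj('wrist',np.c_[.5745+c*Q[:,0]-s*Q[:,1],.2655+s*Q[:,0]+c*Q[:,1],Q[:,2]],W); print(uv.round().tolist())
x0,y0=uv.min(0)-25; x1,y1=uv.max(0)+25
x0,y0,x1,y1=map(int,(max(x0,0),max(y0,0),x1,y1)); print(x0,y0,x1,y1)
k=min(800//(x1-x0),600//(y1-y0)); print(k)
cv2.imwrite('pics/w4c.png',cv2.resize(im[y0:y1,x0:x1,::-1],None,fx=k,fy=k,interpolation=cv2.INTER_CUBIC))
```

```text
[[183.0, 145.0], [172.0, -23.0], [272.0, 146.0], [277.0, -22.0], [282.0, 143.0], [287.0, 2.0], [283.0, -7.0], [287.0, -27.0]]
146 0 312 170
3
```

View pics/w4c.png

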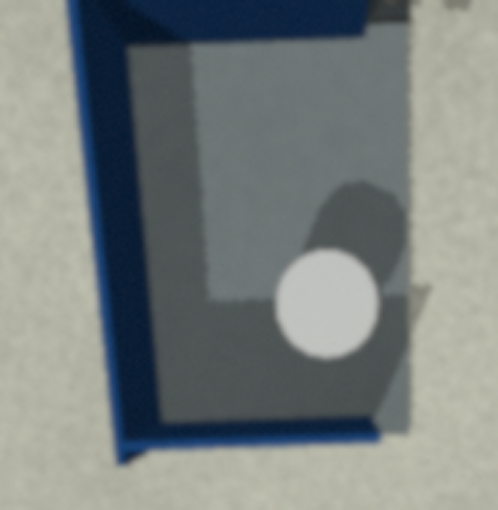

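Run:
```python
from h import *
W=np.load('W4.npy')
B=[[.075,.1025,.008],[.075,-.1025,.008],[-.056,-.1025,.008],[-.08,.115,.008],[-.056,.1075,.108],[.08,.1075,.108]]
uv=(np.array([[160,422],[128,45],[365,38],[410,432],[380,442],[120,448]])+.5)/3-.5+[146,0]
p,e=fit('wrist',B,uv,[.57,.26,.4],W=W,zfree=[4,5]); print(p,np.degrees(p[2]),e.tolist())
P=at('wrist',[(np.array([327,303])+.5)/3-.5+[146,0]],.068,W)[0];c,s=np.cos(p[2]),np.sin(p[2]);print(P,(P[:2]-p[:2])@np.array([[c,-s],[s,c]]))
d([.47,.15,.33,-80],[.51,.04,.33,-80])
```

```text
[ 0.57613273  0.27145304  0.43257068 -0.00977691] 24.784474070258423 [[0.6, -0.2], [0.1, 0.2], [-0.0, -0.1], [-0.3, 0.6], [-0.1, -0.6], [-0.2, 0.1]]
[0.53235932 0.29295392 0.068     ] [-0.03072819  0.03787054]
t9.30 tcp [0.4935 0.3816 0.3662] yaw [ 1.799e+02 -5.000e-02 -6.694e+01] F [-0.4  0.1  0.5] w0.0867 f0.0
[0.47, 0.15, 0.33, -80] -> [0.815, 0.449, 0.145] 0.218 rows>=6
[0.51, 0.04, 0.33, -80] -> [1.283, 0.474, 0.145] 0.218 rows>=3
```

>>> step_arm --pt "0.82 0.45 0.15 0.22 87" --pt "0.82 0.45 0.15 0.22 87" --pt "0.82 0.45 0.15 0.22 87" --pt "0.82 0.45 0.15 0.22 87" --pt "0.82 0.45 0.15 0.22 87" --pt "0.82 0.45 0.15 0.22 87" --pt "1.0 0.47 0.15 0.22 87" --pt "1.0 0.47 0.15 0.22 87" --pt "1.0 0.47 0.15 0.22 87"

```text
time_s: 10.05
tcp_pos: [0.4835, 0.1034, 0.3296]
eef_rot: [180.0, -0.0, -80.4]
contact_force: [0.7, 1.2, 0.5]
gripper_width: 0.087
gripper_force: 0.0
```

Run:
```python
from h import *
d([.52,-.13,.33,-108])
```

```text
t10.05 tcp [0.4835 0.1034 0.3296] yaw [ 1.7998e+02 -2.0000e-02 -8.0360e+01] F [0.7 1.2 0.5] w0.0870 f0.0
[0.52, -0.13, 0.33, -108] -> [0.945, 0.012, -0.002] 0.461 rows>=6
```

>>> step_arm --pt "1.0 0 0 0.46 87" --pt "1.0 0 0 0.46 87" --pt "1.0 0 0 0.46 87" --pt "1.0 0 0 0.46 87" --pt "1.0 0 0 0.46 87" --pt "1.0 0 0 0.46 87" --pt "1.0 0 0 0.46 87" --pt "1.0 0 0 0.46 87"

```text
time_s: 10.72
tcp_pos: [0.5264, -0.1415, 0.3286]
eef_rot: [179.9, -0.0, -107.9]
contact_force: [-0.2, 1.2, -0.0]
gripper_width: 0.0871
gripper_force: 0.0
```

Run:
```python
from h import *
W=w2c('wrist');im=snap('wrist','w5.png'); np.save('W5.npy',W)
uv=proj('wrist',[[.571,-.32,.063],[.526,-.293,.003],[.537,-.2615,.003]],W); print(uv.round())
hsv=cv2.cvtColor(im,cv2.COLOR_RGB2HSV)
m=((hsv[...,1]<25)&(hsv[...,2]>180)).astype('u1')
n,l,s,c=cv2.connectedComponentsWithStats(m)
for i in range(1,n):
    if s[i,4]>400: print(s[i],c[i].round(1))
d([.571,-.32,.2,-108])
```

```text
[[187.  56.]
 [227.  71.]
 [227.  93.]]
[    8     0   504   260 47309] [264.4 138.6]
[ 125   13  154  100 9180] [218.8  62.7]
[295 289  57  22 808] [324.2 299.6]
[196 290  31  31 464] [209.3 306.2]
t10.77 tcp [ 0.5264 -0.1403  0.3289] yaw [ 1.7991e+02 -2.0000e-02 -1.0782e+02] F [-0.8  0.1 -0.5] w0.0870 f0.0
[0.571, -0.32, 0.2, -108] -> [0.63, -0.39, 0.516] 0.003 rows>=6
```

View pics/w5.png

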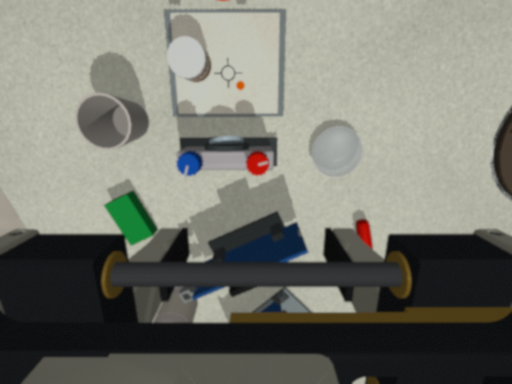

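>>> step_arm --pt "0.63 -0.39 0.3 0 87" --pt "0.63 -0.39 0.3 0 87" --pt "0.63 -0.39 0.3 0 87" --pt "0.63 -0.39 0.3 0 87" --pt "0.63 -0.39 0.4 0 87" --pt "0.63 -0.39 0.6 0 87" --pt "0.63 -0.39 0.8 0 87" --pt "0.63 -0.39 0.85 0 87" --pt "0.63 -0.39 0.85 0 87"

```text
time_s: 11.52
tcp_pos: [0.5676, -0.316, 0.1092]
eef_rot: [179.3, 0.1, -107.7]
contact_force: [-1.6, 1.2, -0.2]
gripper_width: 0.0871
gripper_force: 0.0
```

Run:
```python
from h import *
d([.571,-.32,.0375,-108],[.571,-.32,.24,-108])
```

```text
t11.52 tcp [ 0.5676 -0.316   0.1092] yaw [ 1.7927e+02  6.0000e-02 -1.0768e+02] F [-1.6  1.2 -0.2] w0.0871 f0.0
[0.571, -0.32, 0.0375, -108] -> [0.011, -0.018, 0.287] 0.005 rows>=2
[0.571, -0.32, 0.24, -108] -> [0.011, -0.018, -0.523] 0.005 rows>=5
```

>>> step_arm --pt "0 0 0.15 0 87" --pt "0 0 0.25 0 87" --pt "0 0 0.31 0 87" --pt "0 0 0.31 0 87" --pt "0 0 0.31 0 87" --pt "0 0 0.31 0 87" --pt "0 0 0.31 0 87"

```text
time_s: 12.1
tcp_pos: [0.5734, -0.3194, 0.0425]
eef_rot: [-179.8, -0.0, -107.6]
contact_force: [-0.2, -0.4, 0.1]
gripper_width: 0.0867
gripper_force: 0.0
```

Run:
```python
from h import *
d([.571,-.32,.0375,-108])
```

```text
t12.10 tcp [ 0.5734 -0.3194  0.0425] yaw [-179.79   -0.   -107.62] F [-0.2 -0.4  0.1] w0.0867 f0.0
[0.571, -0.32, 0.0375, -108] -> [0.005, 0.008, 0.02] 0.006 rows>=1
```

>>> step_arm --pt "0.005 0.008 0.02 0 70" --pt "0.005 0.008 0.02 0 45" --pt "0.005 0.008 0.02 0 45" --pt "0.005 0.008 0.02 0 45" --pt "0.005 0.008 0.02 0 45" --pt "0.005 0.008 0.02 0 45" --pt "0.005 0.008 0.02 0 45" --pt "0.005 0.008 0.02 0 45" --pt "0.005 0.008 0.02 0 45" --newtons 30

```text
time_s: 12.85
tcp_pos: [0.5698, -0.3203, 0.0351]
eef_rot: [-179.9, -0.0, -107.7]
contact_force: [0.9, -0.3, 2.7]
gripper_width: 0.0543
gripper_force: 30.0
```

>>> step_arm --pt "0 0 -0.2 0 45" --pt "0 0 -0.4 0 45" --pt "0 0 -0.6 0 45" --pt "-0.1 0 -0.8 0 45" --pt "-0.3 0.1 -0.9 0 45" --pt "-0.5 0.2 -0.9 -0.1 45" --pt "-0.7 0.3 -0.9 -0.2 45" --pt "-0.9 0.3 -0.9 -0.3 45" --pt "-1.0 0.3 -0.9 -0.4 45" --pt "-1.0 0.3 -0.9 -0.4 45" --pt "-1.0 0.3 -0.9 -0.4 45"

```text
time_s: 13.77
tcp_pos: [0.5735, -0.0547, 0.2599]
eef_rot: [180.0, 0.1, -83.5]
contact_force: [0.7, -0.4, -3.1]
gripper_width: 0.0543
gripper_force: 30.0
```

Run:
```python
from h import *
d([.52,.12,.27,-66])
```

```text
t13.77 tcp [ 0.5735 -0.0547  0.2599] yaw [ 1.800e+02  7.000e-02 -8.352e+01] F [ 0.7 -0.4 -3.1] w0.0543 f30.0
[0.52, 0.12, 0.27, -66] -> [-0.719, 0.134, -0.041] -0.292 rows>=5
```

>>> step_arm --pt "-0.2 0 -0.04 -0.1 45" --pt "-0.4 0 -0.04 -0.2 45" --pt "-0.6 0 -0.04 -0.3 45" --pt "-0.8 0 -0.04 -0.305 45" --pt "-1.0 0 -0.04 -0.305 45" --pt "-1.0 0 -0.04 -0.305 45" --pt "-1.0 0 -0.04 -0.305 45" --pt "-1.0 0 -0.04 -0.305 45" --pt "-1.0 0 -0.04 -0.305 45"

```text
time_s: 14.52
tcp_pos: [0.5456, 0.1894, 0.269]
eef_rot: [179.9, -0.0, -65.3]
contact_force: [-0.1, -0.9, -1.8]
gripper_width: 0.0544
gripper_force: 30.0
```

Run:
```python
from h import *
d([.568,.2234,.27,-65.2],[.568,.2234,.05,-65.2])
```

```text
t14.52 tcp [0.5456 0.1894 0.269 ] yaw [ 1.7989e+02 -1.0000e-02 -6.5340e+01] F [-0.1 -0.9 -1.8] w0.0544 f30.0
[0.568, 0.2234, 0.27, -65.2] -> [-0.086, -0.138, -0.004] -0.002 rows>=1
[0.568, 0.2234, 0.05, -65.2] -> [-0.086, -0.138, 0.876] -0.002 rows>=6
```

>>> step_arm --pt "-0.086 -0.138 0 0 45" --pt "-0.086 -0.138 0 0 45" --pt "-0.086 -0.138 0.15 0 45" --pt "-0.086 -0.138 0.3 0 45" --pt "-0.086 -0.138 0.45 0 45" --pt "-0.086 -0.138 0.6 0 45" --pt "-0.086 -0.138 0.75 0 45" --pt "-0.086 -0.138 0.84 0 45" --pt "-0.086 -0.138 0.87 0 45" --pt "-0.086 -0.138 0.87 0 45" --pt "-0.086 -0.138 0.87 0 45" --pt "-0.086 -0.138 0.87 0 45"

```text
time_s: 15.52
tcp_pos: [0.5702, 0.2236, 0.0544]
eef_rot: [-179.8, 0.0, -65.4]
contact_force: [0.3, 0.3, -1.8]
gripper_width: 0.0544
gripper_force: 30.0
```

Run:
```python
from h import *
d([.568,.2234,.041,-65.2])
```

```text
t15.52 tcp [0.5702 0.2236 0.0544] yaw [-1.7982e+02  2.0000e-02 -6.5410e+01] F [ 0.3  0.3 -1.8] w0.0544 f30.0
[0.568, 0.2234, 0.041, -65.2] -> [-0.003, 0.008, 0.054] -0.003 rows>=1
```

>>> step_arm --pt "0 0.01 0.02 0 45" --pt "0 0.01 0.04 0 45" --pt "0 0.01 0.053 0 45" --pt "0 0.01 0.053 0 45" --pt "0 0.01 0.053 0 45" --pt "0 0.01 0.053 0 45"

```text
time_s: 16.02
tcp_pos: [0.5669, 0.2229, 0.0401]
eef_rot: [-179.9, 0.0, -65.4]
contact_force: [-2.4, 2.1, 5.9]
gripper_width: 0.054
gripper_force: 30.0
```

>>> step_arm --pt "0 0 0 0 74" --pt "0 0 0 0 74" --pt "0 0 0 0 74" --pt "0 0 0 0 74" --pt "0 0 -0.2 0 74" --pt "0 0 -0.4 0 74" --pt "0 0 -0.6 0 74" --pt "0 0 -0.8 0 74" --pt "0 0 -1.0 0 74" --pt "0 0.1 -1.0 0 87" --pt "0 0.2 -1.0 0 87" --pt "0 0.2 -1.0 0 87"

```text
time_s: 17.02
tcp_pos: [0.5194, 0.2005, 0.2934]
eef_rot: [-179.6, 0.1, -65.4]
contact_force: [-0.1, -0.5, -0.7]
gripper_width: 0.0859
gripper_force: 0.0
```

Run:
```python
from h import *
W=w2c('wrist');im=snap('wrist','w6.png'); np.save('W6.npy',W)
d([.58,.01,.27,-30])
cv2.imwrite('pics/w6c.png',cv2.resize(im[0:230,120:400,::-1],None,fx=2.6,fy=2.6,interpolation=cv2.INTER_CUBIC))
```

```text
t17.07 tcp [0.5201 0.201  0.2916] yaw [-1.7975e+02  8.0000e-02 -6.5380e+01] F [ 0.5  0.7 -0.6] w0.0860 f0.0
[0.58, 0.01, 0.27, -30] -> [0.794, 0.101, 0.087] -0.59 rows>=5
```

View pics/w6c.png

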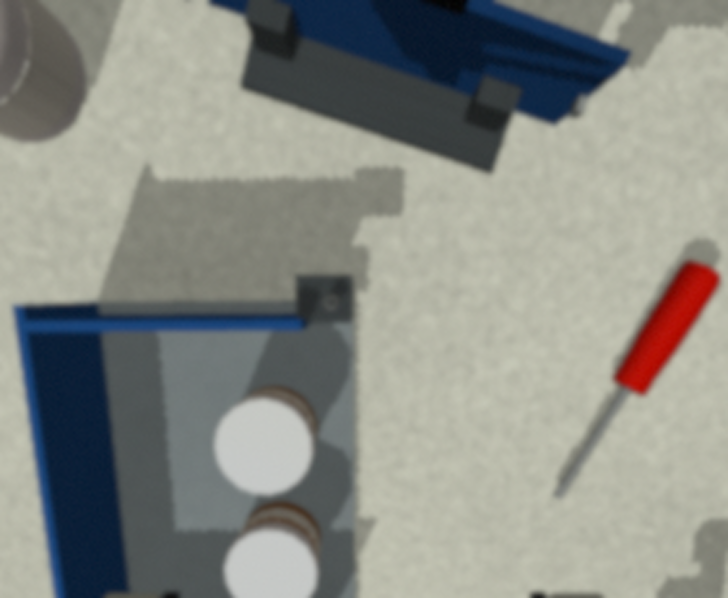

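Run:
```python
from h import *
W=np.load('W6.npy')
f=lambda l:(np.array(l)+.5)/2.6-.5+[120,0]
J=at('wrist',f([[264,445],[271,572]]),.068,W); print('jars',J.round(4))
P=at('wrist',f([[329,301]]),.103,W)[0]; print('pin',P)
c,s=np.cos(np.radians(24.8)),np.sin(np.radians(24.8))
print('bay from pin',P[0]-(c*-.07-s*-.115),P[1]-(s*-.07+c*-.115))
print('bracket',at('wrist',f([[298,277],[352,277],[352,322]]),.087,W))
B=[[.08,-.1075,.108],[-.056,-.1075,.108],[-.056,-.1025,.108],[.075,-.1025,.008],[-.08,-.115,.008]]
p,e=fit('wrist',B[:3],f([[15,309],[302,318],[305,330]]),[.57,.26,.4],W=W); print(p,np.degrees(p[2]),e.tolist())
# door: top edge/bar
```

```text
jars [[0.5651 0.2241 0.068 ]
 [0.5324 0.2928 0.068 ]]
pin [0.56237245 0.13777441 0.103     ]
bay from pin 0.5776798829806719 0.27153046650978235
bracket [[0.58139382 0.13420895 0.087     ]
 [0.55715914 0.12314121 0.087     ]
 [0.54824974 0.14269076 0.087     ]]
[0.58017789 0.2707241  0.39643577] 22.714096191165858 [[0.2, 0.0], [0.5, 0.2], [-0.7, -0.2]]
```

Run:
```python
from h import *
d([.52,.06,.28,-10],[.579,.008,.27,7.2])
```

```text
t17.07 tcp [0.5201 0.201  0.2916] yaw [-1.7975e+02  8.0000e-02 -6.5380e+01] F [ 0.5  0.7 -0.6] w0.0860 f0.0
[0.52, 0.06, 0.28, -10] -> [0.513, 0.236, 0.047] -0.923 rows>=8
[0.579, 0.008, 0.27, 7.2] -> [0.8, 0.108, 0.087] -1.21 rows>=11
```

>>> step_arm --pt "0.8 0.11 0.05 -1 60" --pt "0.8 0.11 0.05 -1 60" --pt "0.8 0.11 0.05 -1 60" --pt "0.8 0.11 0.05 -1 60" --pt "0.8 0.11 0.05 -1 60" --pt "0.8 0.11 0.05 -1 60" --pt "0.8 0.11 0.05 -1 60" --pt "0.8 0.11 0.05 -1 60" --pt "0.8 0.11 0.05 -1 60" --pt "0.8 0.11 0.05 -1 60"

```text
time_s: 17.9
tcp_pos: [0.5794, 0.0078, 0.2754]
eef_rot: [180.0, 0.1, -5.2]
contact_force: [-0.0, -0.6, 0.2]
gripper_width: 0.06
gripper_force: 0.0
```

>>> step_arm --pt "0 0 0 -0.21 60" --pt "0 0 0 -0.21 60" --pt "0 0 0 -0.21 60" --pt "0 0 0 -0.21 60"

```text
time_s: 18.23
tcp_pos: [0.5794, 0.0082, 0.276]
eef_rot: [180.0, 0.0, 6.9]
contact_force: [0.1, 0.5, 0.5]
gripper_width: 0.0601
gripper_force: 0.0
```

Run:
```python
from h import *
W=w2c('wrist');im=snap('wrist','w7.png'); np.save('W7.npy',W)
d([.579,.008,.112,7.2])
print(proj('wrist',[[.579,.008,.15],[.693,.0224,.108]],W))
cv2.imwrite('pics/w7c.png',cv2.resize(im[0:300,130:380,::-1],None,fx=2,fy=2,interpolation=cv2.INTER_CUBIC))
```

```text
t18.28 tcp [0.5794 0.0082 0.2761] yaw [1.7999e+02 4.0000e-02 6.9200e+00] F [-0.1 -1.  -0. ] w0.0601 f0.0
[0.579, 0.008, 0.112, 7.2] -> [-0.002, 0.001, 0.657] -0.005 rows>=4
[[256.30607655 188.21782048]
 [255.68982039  78.87695359]]
```

View pics/w7c.png

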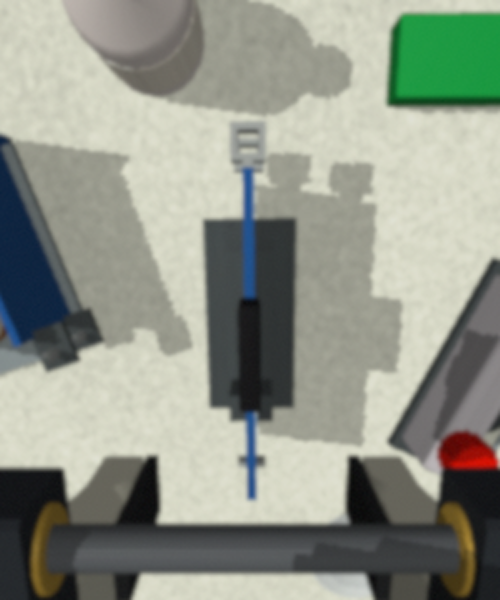

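Run:
```python
from h import *
W=np.load('W7.npy'); f=lambda l:(np.array(l)+.5)/2-.5+[130,0]
b=at('wrist',f([[249.5,299],[250,412]]),.15,W); print(b, b.mean(0))
k=at('wrist',f([[248,143],[251.5,498]]),.12,W); k[0]=at('wrist',f([[248,143]]),.106,W)[0]; print(k); v=k[0]-k[1]; print(np.degrees(np.arctan2(v[1],v[0])),np.hypot(v[0],v[1]))
```

```text
[[0.6208045  0.01495374 0.15      ]
 [0.55864942 0.00728788 0.15      ]] [0.58972696 0.01112081 0.15      ]
[[ 0.70075962  0.02551057  0.106     ]
 [ 0.4895738  -0.00179852  0.12      ]]
7.368207147503008 0.21294421271471306
```

>>> step_arm --pt "0.036 -0.006 0.1 -0.006 60" --pt "0.036 -0.006 0.2 -0.006 60" --pt "0.036 -0.006 0.35 -0.006 60" --pt "0.036 -0.006 0.5 -0.006 60" --pt "0.036 -0.006 0.6 -0.006 60" --pt "0.036 -0.006 0.65 -0.006 60" --pt "0.036 -0.006 0.66 -0.006 60" --pt "0.036 -0.006 0.66 -0.006 60" --pt "0.036 -0.006 0.66 -0.006 40" --pt "0.036 -0.006 0.66 -0.006 30" --pt "0.036 -0.006 0.66 -0.006 20" --newtons 40

```text
time_s: 19.2
tcp_pos: [0.5889, 0.011, 0.113]
eef_rot: [-180.0, -0.1, 7.5]
contact_force: [0.4, -0.3, -0.9]
gripper_width: 0.0453
gripper_force: 0.0
```

>>> step_arm --pt "0 0 0 0 5" --pt "0 0 0 0 5" --pt "0 0 0 0 5" --pt "0 0 0 0 5" --pt "0 0 0 0 5" --newtons 40

```text
time_s: 19.62
tcp_pos: [0.588, 0.0108, 0.1117]
eef_rot: [-180.0, -0.0, 7.6]
contact_force: [-0.9, -0.1, 0.4]
gripper_width: 0.0123
gripper_force: 0.7
```

>>> step_arm --pt "0 0 0 0 5" --pt "0 0 0 0 5" --pt "0 0 -0.02 0 5" --pt "0 0 -0.06 0 5" --pt "0 0 -0.12 0 5" --pt "0 0 -0.2 0 5" --pt "0 0 -0.28 0 5" --pt "0 0 -0.36 0 5" --pt "0 0 -0.45 0 5" --pt "0 0 -0.55 0 5" --pt "0 0 -0.66 0 5" --pt "0 0 -0.7 0 5" --newtons 55

```text
time_s: 20.62
tcp_pos: [0.5893, 0.0106, 0.2915]
eef_rot: [180.0, -0.3, 7.6]
contact_force: [-0.2, -0.2, -2.4]
gripper_width: 0.0115
gripper_force: 55.0
```

>>> step_arm --pt "-0.1 0 0 0 5" --pt "-0.2 0 0 0 5" --pt "-0.3 0 0 0 5" --pt "-0.4 -0.1 0 0 5" --pt "-0.5 -0.2 0 0.05 5" --pt "-0.6 -0.3 0 0.1 5" --pt "-0.6 -0.3 0 0.15 5" --pt "-0.6 -0.3 0 0.2 5" --pt "-0.6 -0.3 0 0.2 5" --pt "-0.6 -0.3 0 0.2 5"

```text
time_s: 21.45
tcp_pos: [0.4292, 0.0654, 0.2866]
eef_rot: [-180.0, 0.0, -4.3]
contact_force: [0.1, 0.2, -3.6]
gripper_width: 0.0116
gripper_force: 55.0
```

Run:
```python
from h import *
W=w2c('wrist');im=snap('wrist','w8.png'); np.save('W8.npy',W)
d([.44,.13,.28,-30],[.44,.13,.28,-65])
k=cv2.resize(im[0:300,170:340,::-1],None,fx=2,fy=2,interpolation=cv2.INTER_CUBIC)
cv2.imwrite('pics/w8c.png',k)
```

```text
t21.50 tcp [0.4293 0.0652 0.2864] yaw [ 1.7999e+02  2.0000e-02 -4.3400e+00] F [-0.5 -1.4 -4. ] w0.0117 f55.0
[0.44, 0.13, 0.28, -30] -> [0.023, -0.262, 0.026] 0.428 rows>=4
[0.44, 0.13, 0.28, -65] -> [0.023, -0.262, 0.026] 1.011 rows>=9
```

View pics/w8c.png

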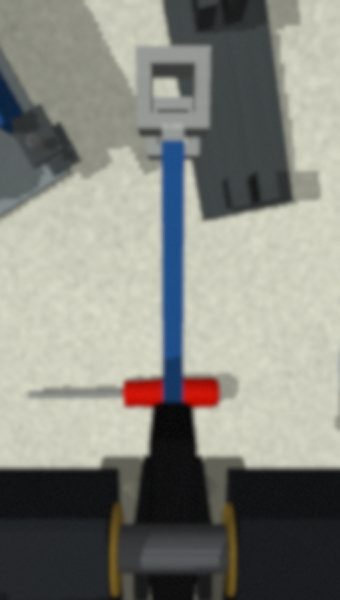

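Run:
```python
from h import *
H=np.array(model('wrist')[0]['hand_eye']); W=np.linalg.inv(H)
f=lambda l:(np.array(l)+.5)/2-.5+[170,0]
print('knuckle corners',at('wrist',f([[136,45],[211,45],[211,128],[136,128]]),.0055,W).round(4).tolist())
print('hole',at('wrist',f([[152,63],[195,63],[195,110],[152,110]]),.0055,W).round(4).tolist(), at('wrist',f([[173.5,86.5]]),.0055,W))
print('panel',at('wrist',f([[173,145],[173,395]]),-.0085,W).round(4).tolist())
```

```text
knuckle corners [[0.1249, -0.0097, 0.0055], [0.1249, 0.0101, 0.0055], [0.1048, 0.0106, 0.0055], [0.1049, -0.0101, 0.0055]]
hole [[0.1207, -0.0055, 0.0055], [0.1207, 0.006, 0.0055], [0.1093, 0.0061, 0.0055], [0.1093, -0.0057, 0.0055]] [[0.11508869 0.00020148 0.0055    ]]
panel [[0.0987, 0.0, -0.0085], [0.032, 0.0, -0.0085]]
```

Run:
```python
from h import *
d([.4416,.2087,.28,-65.2])
```

```text
t21.50 tcp [0.4293 0.0652 0.2864] yaw [ 1.7999e+02  2.0000e-02 -4.3400e+00] F [-0.5 -1.4 -4. ] w0.0117 f55.0
[0.4416, 0.2087, 0.28, -65.2] -> [0.006, -0.576, 0.026] 1.014 rows>=9
```

>>> step_arm --pt "0 -0.04 0 0.06 5" --pt "0 -0.1 0 0.15 5" --pt "0 -0.16 0.02 0.25 5" --pt "0 -0.22 0.02 0.35 5" --pt "0 -0.28 0.02 0.45 5" --pt "0 -0.34 0.02 0.55 5" --pt "0 -0.4 0.02 0.65 5" --pt "0 -0.46 0.02 0.75 5" --pt "0 -0.52 0.02 0.85 5" --pt "0 -0.56 0.02 0.93 5" --pt "0.005 -0.576 0.025 0.98 5" --pt "0.005 -0.576 0.025 1.0 5"

```text
time_s: 22.5
tcp_pos: [0.4422, 0.2093, 0.2794]
eef_rot: [179.9, -0.0, -64.5]
contact_force: [0.1, 0.2, -3.6]
gripper_width: 0.0115
gripper_force: 55.0
```

Run:
```python
from h import *
d([.4416,.2087,.136,-65.2])
```

```text
t22.50 tcp [0.4422 0.2093 0.2794] yaw [ 1.7991e+02 -2.0000e-02 -6.4520e+01] F [ 0.1  0.2 -3.6] w0.0115 f55.0
[0.4416, 0.2087, 0.136, -65.2] -> [0.001, 0.003, 0.574] 0.011 rows>=4
```

>>> step_arm --pt "0 0.003 0.05 0 5" --pt "0 0.003 0.15 0 5" --pt "0 0.003 0.25 0 5" --pt "0 0.003 0.35 0 5" --pt "0 0.003 0.45 0 5" --pt "0 0.003 0.53 0 5" --pt "0 0.003 0.56 0 5" --pt "0 0.003 0.565 0 5" --pt "0 0.003 0.565 0 5" --pt "0 0.003 0.565 0 5" --pt "0 0.003 0.565 0 5"

```text
time_s: 23.42
tcp_pos: [0.4419, 0.209, 0.1404]
eef_rot: [-179.9, 0.0, -64.4]
contact_force: [0.1, 0.1, -3.9]
gripper_width: 0.0116
gripper_force: 55.0
```

Run:
```python
from h import *
d([.4416,.2087,.136,-65.2],[.496,.2338,.136,-65.2],[.5142,.2422,.136,-65.2])
```

```text
t23.42 tcp [0.4419 0.209  0.1404] yaw [-1.7987e+02  4.0000e-02 -6.4410e+01] F [ 0.1  0.1 -3.9] w0.0116 f55.0
[0.4416, 0.2087, 0.136, -65.2] -> [0.001, 0.002, 0.018] 0.013 rows>=1
[0.496, 0.2338, 0.136, -65.2] -> [0.004, -0.238, 0.018] 0.013 rows>=2
[0.5142, 0.2422, 0.136, -65.2] -> [0.005, -0.318, 0.018] 0.013 rows>=1
```

>>> step_arm --pt "0 0 0.018 0.013 5" --pt "0.002 -0.05 0.018 0.013 5" --pt "0.003 -0.1 0.018 0.013 5" --pt "0.003 -0.15 0.018 0.013 5" --pt "0.004 -0.2 0.018 0.013 5" --pt "0.004 -0.218 0.018 0.013 5" --pt "0.004 -0.218 0.018 0.013 5" --pt "0.004 -0.218 0.018 0.013 5"

```text
time_s: 24.08
tcp_pos: [0.4903, 0.2309, 0.1344]
eef_rot: [180.0, 0.0, -65.2]
contact_force: [-0.4, -0.0, -2.9]
gripper_width: 0.0118
gripper_force: 55.0
```

Run:
```python
from h import *
W=w2c('wrist');im=snap('wrist','w9.png'); np.save('W9.npy',W)
d([.5142,.2422,.136,-65.2])
print(proj('wrist',[[.5624,.1378,.103]],W))
k=cv2.resize(im[0:130,140:320,::-1],None,fx=4,fy=4,interpolation=cv2.INTER_CUBIC)
cv2.imwrite('pics/w9c.png',k)
```

```text
t24.13 tcp [0.4901 0.2307 0.1344] yaw [179.97   0.   -65.23] F [ 0.2 -0.1 -1.7] w0.0117 f55.0
[0.5142, 0.2422, 0.136, -65.2] -> [-0.001, -0.107, -0.006] -0.001 rows>=1
[[213.78689674  53.77648825]]
```

View pics/w9c.png

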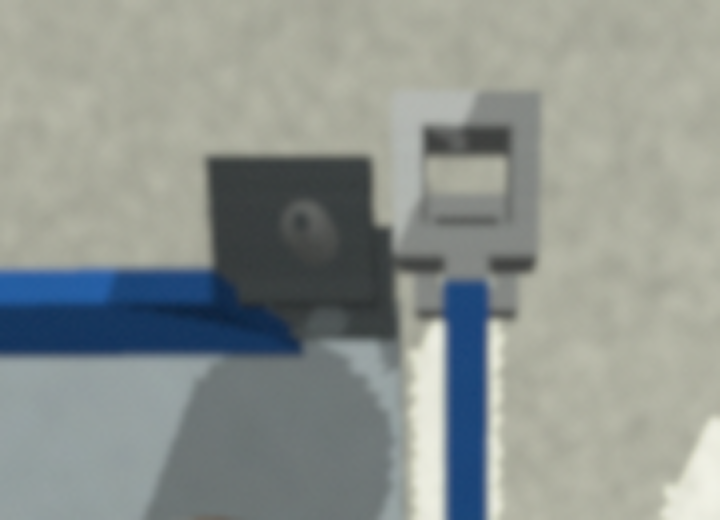

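Run:
```python
from h import *
H=np.array(model('wrist')[0]['hand_eye']); W=np.linalg.inv(H)
f=lambda l:(np.array(l)+.5)/4-.5+[140,0]
for uv in([302,220],[305,224]): print('pin',at('wrist',f([uv]),.0314,W).round(4))
print('hole',at('wrist',f([[424,127],[511,127],[511,222],[424,222]]),.0055,W).round(4).tolist(),at('wrist',f([[467,174.5]]),.0055,W))
print('kn',at('wrist',f([[393,92],[542,92],[542,258],[393,258]]),.0055,W).round(4).tolist())
print('bracket',at('wrist',f([[207,157],[371,157]]),.0474,W).round(4).tolist())
print('wall',at('wrist',f([[0,271],[215,270]]),.0264,W).round(4).tolist())
```

```text
pin [[ 0.1142 -0.0257  0.0314]]
pin [[ 0.1136 -0.0252  0.0314]]
hole [[0.1207, -0.0053, 0.0055], [0.1207, 0.0063, 0.0055], [0.1092, 0.0064, 0.0055], [0.1092, -0.0055, 0.0055]] [[0.11500123 0.00040596 0.0055    ]]
kn [[0.1248, -0.0094, 0.0055], [0.1248, 0.0104, 0.0055], [0.1047, 0.0108, 0.0055], [0.1047, -0.0098, 0.0055]]
bracket [[0.1268, -0.0435, 0.0474], [0.1268, -0.0157, 0.0474]]
wall [[0.1062, -0.0725, 0.0264], [0.1063, -0.0389, 0.0264]]
```

>>> step_arm --pt "0 -0.03 0 0 5" --pt "-0.001 -0.06 0 0 5" --pt "-0.002 -0.09 0 0 5" --pt "-0.003 -0.105 0 0 5" --pt "-0.003 -0.105 0 0 5" --pt "-0.003 -0.105 0 0 5" --pt "-0.003 -0.105 0 0 5"

```text
time_s: 24.72
tcp_pos: [0.514, 0.2426, 0.1343]
eef_rot: [180.0, -0.0, -65.2]
contact_force: [-0.6, -0.5, -3.6]
gripper_width: 0.0118
gripper_force: 55.0
```

>>> step_arm --pt "0 0 0.01 0 5" --pt "0 0 0.02 0 5" --pt "0 0 0.03 0 5" --pt "0 0 0.04 0 5" --pt "0 0 0.05 0 5" --pt "0 0 0.055 0 5" --pt "0 0 0.055 0 5"

```text
time_s: 25.3
tcp_pos: [0.5141, 0.2426, 0.1203]
eef_rot: [180.0, -0.0, -65.2]
contact_force: [0.4, -0.8, -2.8]
gripper_width: 0.0118
gripper_force: 55.0
```

>>> step_arm --pt "0 0 0.01 0 5" --pt "0 0 0.02 0 5" --pt "0 0 0.03 0 5" --pt "0 0 0.038 0 5" --pt "0 0 0.038 0 5" --pt "0 0 0.038 0 5"

```text
time_s: 25.8
tcp_pos: [0.5142, 0.2427, 0.1111]
eef_rot: [180.0, -0.0, -65.2]
contact_force: [0.1, 1.2, -3.0]
gripper_width: 0.0116
gripper_force: 55.0
```

>>> step_arm --pt "0 0 0.004 0 5" --pt "0 0 0.008 0 5" --pt "0 0 0.012 0 5" --pt "0 0 0.012 0 5" --pt "0 0 0.012 0 5"

```text
time_s: 26.22
tcp_pos: [0.5146, 0.2431, 0.1096]
eef_rot: [-179.9, -0.0, -65.2]
contact_force: [-3.3, -0.7, 6.7]
gripper_width: 0.0118
gripper_force: 55.0
```

Seated (Fz +7 N, TCP at 0.1096 as computed). Release and lift.

>>> step_arm --pt "0 0 0 0 20" --pt "0 0 0 0 30" --pt "0 0 0 0 40" --pt "0 0 0 0 50" --pt "0 0 0 0 50" --pt "0 0 -0.1 0 50" --pt "0 0 -0.3 0 50" --pt "0 0 -0.5 0 50" --pt "0 0 -0.7 0 50" --pt "0 0 -0.8 0 50" --pt "0 0 -0.8 0 50" --pt "0 0 -0.8 0 50"

```text
time_s: 27.22
tcp_pos: [0.5158, 0.2437, 0.3127]
eef_rot: [-179.6, 0.1, -65.2]
contact_force: [0.6, 0.6, -0.3]
gripper_width: 0.05
gripper_force: 0.0
```

Run:
```python
from h import *
im=snap('wrist','w10.png'); 
a=eyes.capture('top')
A=cv2.resize(im[0:280,60:380,::-1],None,fx=1.5,fy=1.5,interpolation=cv2.INTER_CUBIC)
B=cv2.resize(a[95:235,80:200,::-1],None,fx=2.6,fy=3,interpolation=cv2.INTER_CUBIC)
cv2.imwrite('pics/w10c.png',np.hstack([A,cv2.resize(B,(312,420))]))
d()
```

```text
t27.32 tcp [0.5141 0.2428 0.3082] yaw [-1.7998e+02  4.0000e-02 -6.5220e+01] F [ 0.1 -0.5 -2. ] w0.0500 f0.0
```

View pics/w10c.png

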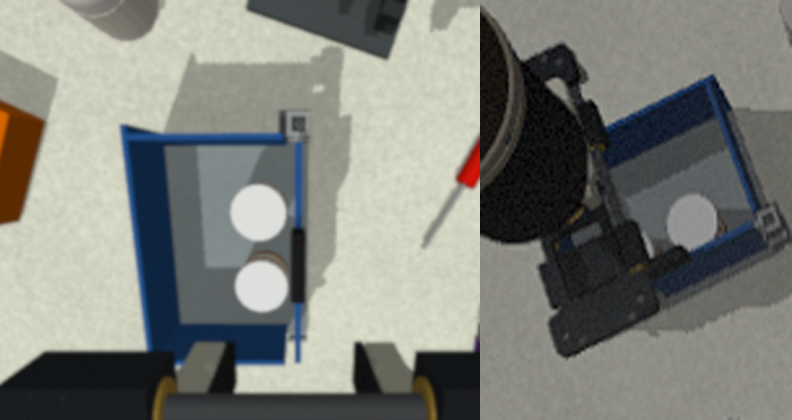

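Run:
```python
from h import *
d([.47,.02,.32,-80],[.47,-.0,.32,-80])
```

```text
t27.32 tcp [0.5141 0.2428 0.3082] yaw [-1.7998e+02  4.0000e-02 -6.5220e+01] F [ 0.1 -0.5 -2. ] w0.0500 f0.0
[0.47, 0.02, 0.32, -80] -> [0.735, 0.534, -0.047] 0.246 rows>=6
[0.47, -0.0, 0.32, -80] -> [0.808, 0.567, -0.047] 0.246 rows>=3
```

>>> step_arm --pt "0.95 0.6 -0.05 0.6 60" --pt "0.95 0.6 -0.05 0.6 60" --pt "0.95 0.6 -0.05 0.6 60" --pt "0.95 0.6 -0.05 0.6 60" --pt "0.95 0.6 -0.05 0.6 60" --pt "0.95 0.6 -0.05 0.6 60" --pt "0.95 0.6 -0.05 0.6 60" --pt "0.95 0.6 -0.05 0.6 60" --pt "0.95 0.6 -0.05 0.6 60"

```text
time_s: 28.07
tcp_pos: [0.4768, -0.0373, 0.3195]
eef_rot: [179.9, -0.0, -101.4]
contact_force: [-0.9, 0.5, -0.2]
gripper_width: 0.0602
gripper_force: 0.0
```

Run:
```python
from h import *
d([.50,-.15,.30,-107.8])
```

```text
t28.07 tcp [ 0.4768 -0.0373  0.3195] yaw [ 1.7988e+02 -5.0000e-02 -1.0140e+02] F [-0.9  0.5 -0.2] w0.0602 f0.0
[0.5, -0.15, 0.3, -107.8] -> [0.424, -0.18, 0.078] 0.107 rows>=3
```

>>> step_arm --pt "0.42 -0.18 0.08 0.107 60" --pt "0.42 -0.18 0.08 0.107 60" --pt "0.42 -0.18 0.08 0.107 60" --pt "0.42 -0.18 0.08 0.107 60" --pt "0.42 -0.18 0.08 0.107 60" --pt "0.42 -0.18 0.08 0.107 60"

```text
time_s: 28.57
tcp_pos: [0.5014, -0.1468, 0.2997]
eef_rot: [179.9, -0.0, -107.6]
contact_force: [0.3, -0.9, 0.1]
gripper_width: 0.0599
gripper_force: 0.0
```

```bash
cat > meas.py <<'E'
from h import *
st=np.array([.5374,-.2615]); yw=np.radians(-17.8)
def S2W(p): 
    c,s=np.cos(yw),np.sin(yw); return np.array([st[0]+c*p[0]-s*p[1],st[1]+s*p[0]+c*p[1],p[2]])
def W2S(P): 
    c,s=np.cos(yw),np.sin(yw); v=P[:2]-st; return np.array([c*v[0]+s*v[1],-s*v[0]+c*v[1]])
def cen(m,uv,rad):
    yy,xx=np.nonzero(m); k=np.hypot(xx-uv[0],yy-uv[1])<rad
    return np.array([xx[k].mean(),yy[k].mean()]),k.sum()
def measure(fn):
    W=w2c('wrist'); im=snap('wrist',fn); h=cv2.cvtColor(im,cv2.COLOR_RGB2HSV); H,Sx,V=[h[...,i].astype(int) for i in range(3)]
    out={}
    red=((H<6)|(H>172))&(Sx>150)&(V>90); blu=(H>100)&(H<130)&(Sx>120)&(V>80)
    for n,m,x in(('red',red,-.05),('blue',blu,.05)):
        p=proj('wrist',S2W([x,.1,.105]),W)[0]; c,k=cen(m,p,30); out[n]=at('wrist',[c],.103,W)[0]; print(n,c.round(1),k,out[n].round(4),'pred',p.round(1))
    org=(H>=5)&(H<20)&(Sx>150)&(V>120)
    p0=proj('wrist',S2W([0,-.045,.003]),W)[0]
    pl=cv2.convexHull(np.array([proj('wrist',S2W([x,y,.003]),W)[0] for x in(-.09,.09) for y in(-.12,.03)],np.float32))
    M=np.zeros(im.shape[:2],'u1'); cv2.fillConvexPoly(M,pl.astype(int),1)
    c,k=cen(org&(M>0),p0,200); out['spot']=at('wrist',[c],.003,W)[0]; print('spot',c.round(1),k,W2S(out['spot'])*1000)
    g=cv2.cvtColor(im,cv2.COLOR_RGB2GRAY).astype(np.float32)
    pr=proj('wrist',S2W([-.001,-.0333,.003]),W)[0]
    # ring: match template of dark circle, radius ~10.75mm
    sc=np.linalg.norm(proj('wrist',S2W([.01,-.0333,.003]),W)[0]-pr)/.011
    z=4; R0=.0107*sc*z; n=int(R0*1.3)*2+1; T=np.zeros((n,n),np.float32); cv2.circle(T,(n//2,n//2),int(round(R0)),1,int(.0016*sc*z)+1); T=cv2.GaussianBlur(T,(0,0),z*.7)
    x,y=int(pr[0])-30,int(pr[1])-30; sub=cv2.resize(255-g[y:y+60,x:x+60],None,fx=z,fy=z,interpolation=cv2.INTER_CUBIC)
    rr=cv2.matchTemplate(sub,T,cv2.TM_CCOEFF_NORMED); _,v,_,loc=cv2.minMaxLoc(rr)
    c=(np.array(loc)+n//2+.5)/z-.5+[x,y]; out['ring']=at('wrist',[c],.003,W)[0]; print('ring',c.round(1),v,W2S(out['ring'])*1000,'pred',pr.round(1))
    # station frame from knobs
    b,a=out['blue'][:2],out['red'][:2]; ex=(b-a)/np.linalg.norm(b-a); cw=lambda P:(lambda v:(np.hypot(*v),np.degrees(np.arctan2(v[1],v[0]))))(P[:2]-b)
    rs,ts=cw(out['spot']); rr_,tr=cw(out['ring']); print('dist knobs',np.linalg.norm(b-a),'yaw',np.degrees(np.arctan2(ex[1],ex[0])))
    print('err mm',np.linalg.norm(out['spot']-out['ring'])*1000,'da',-np.radians(tr-ts)/.08,'rad; db',(rr_-rs)/.012,'rad; r',rs,rr_)
    return out
E
python3 - <<'E'
from meas import *
measure('m1.png'); d()
im=cv2.imread('pics/m1.png'); cv2.imwrite('pics/m1c.png',cv2.resize(im[0:240,100:380],None,fx=2.5,fy=2.5,interpolation=cv2.INTER_CUBIC))
E
```

```text
red [240.4 175.6] 409 [ 0.5212 -0.151   0.103 ] pred [241.  175.7]
blue [168.1 175.3] 433 [ 0.6136 -0.181   0.103 ] pred [166.1 175.6]
spot [225.3  91.8] 42 [-21.6262657  -11.98543928]
ring [212.1  78.6] 0.8829118013381958 [ -1.77439416 -31.17371772] pred [211.6  77.1]
dist knobs 0.09715822004688729 yaw -17.98997427122694
err mm 27.60954243747056 da -2.4204853014280694 rad; db 0.703223924506983 rad; r 0.13181795485403938 0.14025664194812318
t28.62 tcp [ 0.5014 -0.1464  0.3002] yaw [ 1.7994e+02 -1.0000e-02 -1.0757e+02] F [-0.1  0.1 -0.3] w0.0601 f0.0
```

Run:
```python
from h import *
d([.5205,-.152,.15,-143],[.5205,-.152,.077,-143])
```

```text
t28.62 tcp [ 0.5014 -0.1464  0.3002] yaw [ 1.7994e+02 -1.0000e-02 -1.0757e+02] F [-0.1  0.1 -0.3] w0.0601 f0.0
[0.5205, -0.152, 0.15, -143] -> [-0.002, -0.079, 0.601] 0.59 rows>=5
[0.5205, -0.152, 0.077, -143] -> [-0.002, -0.079, 0.893] 0.59 rows>=5
```

>>> step_arm --pt "-0.002 -0.079 0.1 0.59 55" --pt "-0.002 -0.079 0.2 0.59 55" --pt "-0.002 -0.079 0.35 0.59 55" --pt "-0.002 -0.079 0.5 0.59 55" --pt "-0.002 -0.079 0.6 0.59 55" --pt "-0.002 -0.079 0.6 0.59 55" --pt "-0.002 -0.079 0.7 0.59 55" --pt "-0.002 -0.079 0.8 0.59 55" --pt "-0.002 -0.079 0.88 0.59 55" --pt "-0.002 -0.079 0.88 0.59 55" --pt "-0.002 -0.079 0.88 0.59 55" --newtons 20

```text
time_s: 29.53
tcp_pos: [0.5211, -0.1523, 0.082]
eef_rot: [-180.0, -0.0, -142.8]
contact_force: [-0.3, -0.8, 0.1]
gripper_width: 0.0551
gripper_force: 0.0
```

Run:
```python
from h import *
d([.5205,-.152,.077,-143])
```

```text
t29.53 tcp [ 0.5211 -0.1523  0.082 ] yaw [-1.7998e+02 -2.0000e-02 -1.4278e+02] F [-0.3 -0.8  0.1] w0.0551 f0.0
[0.5205, -0.152, 0.077, -143] -> [0.001, 0.002, 0.02] 0.004 rows>=1
```

>>> step_arm --pt "0 0 0.016 0 55" --pt "0 0 0.016 0 40" --pt "0 0 0.016 0 25" --pt "0 0 0.016 0 25" --pt "0 0 0.016 0 25" --pt "0 0 0.016 0 25" --pt "0 0 0.016 0 25" --pt "0 0 0.016 0 25" --pt "0 0 0.016 0 25" --newtons 20

```text
time_s: 30.28
tcp_pos: [0.5186, -0.1513, 0.0774]
eef_rot: [179.8, -0.0, -143.1]
contact_force: [-8.5, 14.1, 12.0]
gripper_width: 0.0316
gripper_force: 20.0
```

>>> step_arm --pt "0 0 0 -0.1 25" --pt "0 0 0 -0.2 25" --pt "0 0 0 -0.3 25" --pt "0 0 0 -0.4 25" --pt "0 0 0 -0.5 25" --pt "0 0 0 -0.6 25" --pt "0 0 0 -0.7 25" --pt "0 0 0 -0.8 25" --pt "0 0 0 -0.9 25" --pt "0 0 0 -1.0 25" --pt "0 0 0 -1.0 25"

```text
time_s: 31.2
tcp_pos: [0.5222, -0.1527, 0.0775]
eef_rot: [-179.8, -0.0, -82.6]
contact_force: [5.5, 2.0, -2.7]
gripper_width: 0.0318
gripper_force: 20.0
```

>>> step_arm --pt "0 0 0 -0.1 25" --pt "0 0 0 -0.167 25" --pt "0 0 0 -0.167 25" --pt "0 0 0 -0.167 40" --pt "0 0 0 -0.167 55" --pt "0 0 0 -0.167 55" --pt "0 0 0 -0.167 55" --pt "0 0 -0.1 -0.167 55" --pt "0 0 -0.2 -0.167 55" --pt "0 0 -0.2 -0.167 55"

```text
time_s: 32.03
tcp_pos: [0.5228, -0.1534, 0.1313]
eef_rot: [-179.7, -0.2, -73.0]
contact_force: [0.5, 0.3, 0.4]
gripper_width: 0.055
gripper_force: 0.0
```

Run:
```python
from h import *
d([.5014,-.1468,.3,-107.6])
```

```text
t32.03 tcp [ 0.5228 -0.1534  0.1313] yaw [-1.7968e+02 -1.6000e-01 -7.2980e+01] F [0.5 0.3 0.4] w0.0550 f0.0
[0.5014, -0.1468, 0.3, -107.6] -> [-0.05, 0.074, -0.675] 0.577 rows>=5
```

>>> step_arm --pt "-0.05 0.074 -0.675 0.577 55" --pt "-0.05 0.074 -0.675 0.577 55" --pt "-0.05 0.074 -0.675 0.577 55" --pt "-0.05 0.074 -0.675 0.577 55" --pt "-0.05 0.074 -0.675 0.577 55" --pt "-0.05 0.074 -0.675 0.577 55" --pt "-0.05 0.074 -0.675 0.577 55"

```text
time_s: 32.62
tcp_pos: [0.4987, -0.1463, 0.2959]
eef_rot: [-180.0, 0.0, -107.5]
contact_force: [0.0, 0.2, -1.1]
gripper_width: 0.055
gripper_force: 0.0
```

Run:
```python
from meas import *
measure('m2.png'); d([.521,-.1505,.13,-143])
```

```text
red [239.4 176.7] 414 [ 0.5204 -0.1501  0.103 ] pred [239.2 176.5]
blue [165.6 175.9] 441 [ 0.6138 -0.1809  0.103 ] pred [163.7 176.2]
spot [215.9  86.8] 48 [ -9.3565907  -18.98739519]
ring [210.9  78.1] 0.6052157282829285 [ -2.10038697 -31.36881293] pred [210.1  76.8]
dist knobs 0.09827357878727351 yaw -18.2301707702143
err mm 14.351027760973828 da -1.0596196716732715 rad; db 0.7086973877154559 rad; r 0.13222159354944957 0.14072596220203504
t32.67 tcp [ 0.4984 -0.1463  0.2949] yaw [ 179.94    0.   -107.51] F [ 0.6 -0.3 -0.8] w0.0549 f0.0
[0.521, -0.1505, 0.13, -143] -> [-0.011, -0.091, 0.659] 0.592 rows>=5
```

>>> step_arm --pt "-0.011 -0.091 0.2 0.5 55" --pt "-0.011 -0.091 0.4 0.5 55" --pt "-0.011 -0.091 0.6 0.5 55" --pt "-0.011 -0.091 0.66 0.5 55" --pt "-0.011 -0.091 0.7 0.5 55" --pt "-0.011 -0.091 0.8 0.5 55" --pt "-0.011 -0.091 0.86 0.5 55" --pt "-0.011 -0.091 0.865 0.5 55" --pt "-0.011 -0.091 0.865 0.5 55" --pt "-0.011 -0.091 0.865 0.5 55"

```text
time_s: 33.5
tcp_pos: [0.5217, -0.1508, 0.0795]
eef_rot: [180.0, -0.0, -137.6]
contact_force: [0.7, -0.8, 0.5]
gripper_width: 0.0547
gripper_force: 0.0
```

>>> step_arm --pt "0 0 0 0 55" --pt "0 0 0 0 40" --pt "0 0 0 0 25" --pt "0 0 0 0 25" --pt "0 0 0 0 25" --pt "0 0 0 0 25" --pt "0 0 0 0 25" --pt "0 0 0 0 25" --newtons 20

```text
time_s: 34.17
tcp_pos: [0.5206, -0.1499, 0.0796]
eef_rot: [179.9, -0.0, -137.6]
contact_force: [-4.7, 6.1, 6.5]
gripper_width: 0.0316
gripper_force: 20.0
```

>>> step_arm --pt "0 0 0 -0.1 25" --pt "0 0 0 -0.2 25" --pt "0 0 0 -0.3 25" --pt "0 0 0 -0.4 25" --pt "0 0 0 -0.5 25" --pt "0 0 0 -0.6 25" --pt "0 0 0 -0.7 25" --pt "0 0 0 -0.8 25" --pt "0 0 0 -0.9 25" --pt "0 0 0 -0.96 25" --pt "0 0 0 -0.97 25" --pt "0 0 0 -0.97 25"

```text
time_s: 35.17
tcp_pos: [0.5221, -0.1504, 0.0797]
eef_rot: [-179.9, 0.0, -79.5]
contact_force: [0.6, 3.5, 1.7]
gripper_width: 0.0316
gripper_force: 20.0
```

>>> step_arm --pt "0 0 0 0 40" --pt "0 0 0 0 55" --pt "0 0 0 0 55" --pt "0 0 0 0 55" --pt "0 0 -0.2 0 55" --pt "0 0 -0.3 0.1 55" --pt "0 0 -0.45 0.2 55" --pt "-0.05 0.05 -0.6 0.3 55" --pt "-0.05 0.07 -0.8 0.47 55" --pt "-0.05 0.07 -0.89 0.47 55" --pt "-0.05 0.07 -0.89 0.47 55" --pt "-0.05 0.07 -0.89 0.47 55"

```text
time_s: 36.17
tcp_pos: [0.5027, -0.1416, 0.304]
eef_rot: [-179.8, 0.1, -107.7]
contact_force: [0.6, 0.9, -1.0]
gripper_width: 0.0548
gripper_force: 0.0
```

Run:
```python
from meas import *
measure('m3.png'); d([.6145,-.182,.12,-127],[.6145,-.182,.0785,-127])
```

```text
red [242.5 171.2] 404 [ 0.5197 -0.1498  0.103 ] pred [241.7 170.9]
blue [169.4 170.4] 420 [ 0.6138 -0.1809  0.103 ] pred [167.5 170.7]
spot [212.1  80.3] 45 [  0.52191207 -23.36100857]
ring [213.4  74.1] 0.6036505699157715 [ -1.93206773 -32.26501427] pred [212.7  73.4]
dist knobs 0.09908649815181847 yaw -18.302199725744934
err mm 9.235980423163166 da -0.08052217928711092 rad; db 0.7661544970609344 rad; r 0.1322637090620418 0.141457563026773
t36.22 tcp [ 0.5019 -0.1415  0.3021] yaw [-1.7995e+02  5.0000e-02 -1.0764e+02] F [-0.6  1.  -0.9] w0.0550 f0.0
[0.6145, -0.182, 0.12, -127] -> [0.018, -0.478, 0.729] 0.323 rows>=6
[0.6145, -0.182, 0.0785, -127] -> [0.018, -0.478, 0.895] 0.323 rows>=3
```

>>> step_arm --pt "0.012 -0.15 0.05 -0.1 55" --pt "0.012 -0.3 0.2 -0.2 55" --pt "0.012 -0.45 0.35 -0.3 55" --pt "0.012 -0.483 0.5 -0.344 55" --pt "0.012 -0.483 0.6 -0.344 55" --pt "0.012 -0.483 0.7 -0.344 55" --pt "0.012 -0.483 0.8 -0.344 55" --pt "0.012 -0.483 0.88 -0.344 55" --pt "0.012 -0.483 0.89 -0.344 55" --pt "0.012 -0.483 0.89 -0.344 55" --pt "0.012 -0.483 0.89 -0.344 55"

```text
time_s: 37.13
tcp_pos: [0.6163, -0.1812, 0.0795]
eef_rot: [180.0, -0.0, -87.0]
contact_force: [0.1, -0.0, 1.2]
gripper_width: 0.0551
gripper_force: 0.0
```

>>> step_arm --pt "0 0 0 0 55" --pt "0 0 0 0 40" --pt "0 0 0 0 25" --pt "0 0 0 0 25" --pt "0 0 0 0 25" --pt "0 0 0 0 25" --pt "0 0 0 0 25" --pt "0 0 0 0 25" --newtons 20

```text
time_s: 37.8
tcp_pos: [0.6171, -0.181, 0.08]
eef_rot: [-179.9, -0.0, -87.0]
contact_force: [1.9, 1.7, 3.8]
gripper_width: 0.0313
gripper_force: 20.0
```

>>> step_arm --pt "0 0 0 0.1 25" --pt "0 0 0 0.2 25" --pt "0 0 0 0.3 25" --pt "0 0 0 0.4 25" --pt "0 0 0 0.5 25" --pt "0 0 0 0.6 25" --pt "0 0 0 0.7 25" --pt "0 0 0 0.7 25" --pt "0 0 0 0.7 25" --pt "0 0 0 0.7 25"

```text
time_s: 38.63
tcp_pos: [0.6159, -0.1806, 0.08]
eef_rot: [180.0, 0.0, -129.0]
contact_force: [-2.1, 3.7, 7.7]
gripper_width: 0.0318
gripper_force: 20.0
```

>>> step_arm --pt "0 0 0 0 40" --pt "0 0 0 0 55" --pt "0 0 0 0 55" --pt "0 0 0 0 55" --pt "0 0 -0.2 0 55" --pt "0 0 -0.35 0 55" --pt "0 0.1 -0.5 -0.1 55" --pt "0 0.2 -0.65 -0.2 55" --pt "0 0.35 -0.8 -0.35 55" --pt "0 0.48 -0.89 -0.35 55" --pt "0 0.48 -0.89 -0.35 55" --pt "0 0.48 -0.89 -0.35 55"

```text
time_s: 39.63
tcp_pos: [0.5223, -0.1044, 0.3064]
eef_rot: [-179.6, 0.2, -107.9]
contact_force: [1.3, 0.6, 0.8]
gripper_width: 0.0551
gripper_force: 0.0
```

Run:
```python
from meas import *
W=w2c('wrist'); measure('m4.png'); d()
im=cv2.imread('pics/m4.png'); p=proj('wrist',S2W([-.001,-.0333,.003]),W)[0].astype(int); x,y=p-[35,30]; x=max(x,0);y=max(y,0)
print(x,y)
z=cv2.resize(im[y:y+60,x:x+70],None,fx=8,fy=8,interpolation=cv2.INTER_CUBIC)
g=cv2.imread('pics/m4.png')[0:240,60:400]
cv2.imwrite('pics/m4c.png',z)
```

```text
red [247.8 140.7] 399 [ 0.5204 -0.1489  0.103 ] pred [247.2 139.3]
blue [173.7 139.6] 478 [ 0.613  -0.1802  0.103 ] pred [171.  139.4]
spot [217.9  45.1] 49 [ -2.96924244 -31.81811483]
ring [231.9  28.6] 0.30166783928871155 [-24.93936766 -53.93924416] pred [216.6  44. ]
dist knobs 0.09784214529589168 yaw -18.691504553897026
err mm 31.177407929720072 da 0.9323819700403974 rad; db 2.4122299089003363 rad; r 0.14149444343952794 0.17044120234633198
t39.68 tcp [ 0.5228 -0.1048  0.3042] yaw [-1.7976e+02  1.2000e-01 -1.0790e+02] F [ 0.4  0.3 -0.3] w0.0554 f0.0
181 14
```

View pics/m4c.png

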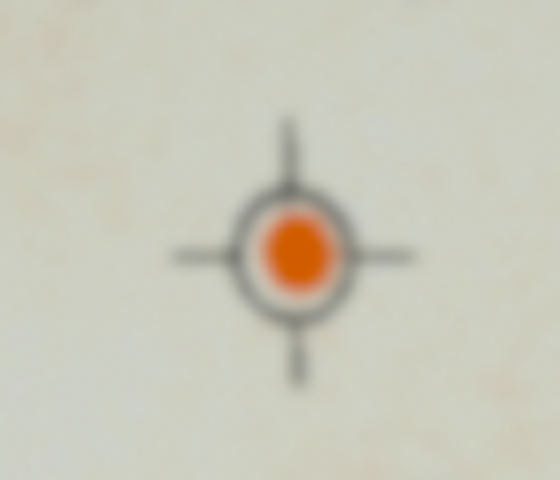

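Run:
```python
from h import *
im=snap('top','top9.png').astype(int); s=snap('side','side9.png')
th=np.radians(24.8);c,sn=np.cos(th),np.sin(th)
Q=np.array([[x,y,.068] for x,y in((.075,.1),(.075,-.1),(-.066,-.1),(-.066,.1))])
Pw=np.c_[.578+c*Q[:,0]-sn*Q[:,1],.27+sn*Q[:,0]+c*Q[:,1],Q[:,2]]
for n,I in(('top',im),('side',s.astype(int))):
    M=np.zeros(I.shape[:2],'u1'); cv2.fillConvexPoly(M,cv2.convexHull(proj(n,Pw).astype(np.float32)).astype(int),1)
    m=((I.min(2)>135)&(I.max(2)-I.min(2)<35)&(M>0)).astype('u1')
    k,l,st,ce=cv2.connectedComponentsWithStats(m)
    for i in range(1,k):
        if st[i,4]>60: P=at(n,[ce[i]],.068)[0]; v=P[:2]-[.578,.27]; print(n,st[i],'bay',(c*v[0]+sn*v[1]).round(3),(-sn*v[0]+c*v[1]).round(3))
```

```text
side [231 140  14   7  63] bay -0.018 -0.035
```

Run:
```python
from h import *
for n,f in(('top','top9.png'),('side','side9.png')):
    im=cv2.imread('pics/'+f); 
    for P in([.566,.2235,.068],[.533,.292,.068]):
        u,v=proj(n,P)[0].round().astype(int); print(n,u,v); print(im[v-12:v+13:3,u-12:u+13:3].mean(2).round().astype(int))
W=w2c('wrist')
```

```text
top 161 168
[[71 70 74 72 74 77 69 70 72]
 [75 74 73 72 71 72 71 74 72]
 [72 71 72 72 71 73 71 73 71]
 [72 74 74 70 72 70 69 73 70]
 [75 75 73 70 74 74 70 71 73]
 [75 75 73 74 75 78 68 70 72]
 [70 69 70 74 71 73 72 72 70]
 [73 73 72 71 75 72 71 71 74]
 [74 72 75 72 71 71 73 73 72]]
top 136 180
[[72 70 74 76 75 74 73 74 75]
 [70 72 74 75 74 73 74 72 75]
 [64 72 76 74 75 71 73 76 73]
 [63 72 74 73 70 76 71 71 74]
 [66 72 75 76 76 76 72 72 74]
 [66 70 73 74 74 76 74 72 73]
 [77 68 75 75 76 70 78 69 73]
 [93 66 76 72 77 75 76 75 75]
 [95 68 73 75 75 76 76 73 74]]
side 237 145
[[ 66  83  90  86  70  53  47  44  33]
 [ 18  50  93  95  96  90  78  55  42]
 [ 18  44 118 124 125 114  94  94  72]
 [ 42  51 133 201 220 215 145  92  93]
 [ 52  49  52  75 142 191 194 117  97]
 [ 49  49  49  50  46  64  97 123  98]
 [ 49  47  51  47  48  50  55 116 107]
 [ 53  52  52  52  50  50  66 101 107]
 [ 48  48  44  47  50  48  52  73  82]]
side 219 138
[[ 39  48  41  42  46  56  52  50  49]
 [ 46  46  41  35  66  91  85  65  55]
 [ 66  57  34  20  30  58  85  91  88]
 [ 50  60  52  12  15  20  27  55  93]
 [ 52  49  48  40  26  15  18  44 102]
 [ 50  53  49  45  48  47  33  52 147]
 [ 47  50  51  51  48  50  50  47  65]
 [ 47  47  49  48  49  49  49  52  48]
 [ 47  47  51  51  46  49  51  53  51]]
```

>>> step_arm --pt "-0.3 0 0 -0.1 55" --pt "-0.6 0 0 -0.3 55" --pt "-0.9 0 0 -0.45 55" --pt "-1.0 0 0 -0.45 55" --pt "-1.0 0 0 -0.45 55" --pt "-1.0 0 0 -0.45 55" --pt "-1.0 0 0 -0.45 55" --pt "-1.0 0 0 -0.45 55" --pt "-1.0 0 0 -0.45 55"

```text
time_s: 40.53
tcp_pos: [0.6003, 0.132, 0.2995]
eef_rot: [179.8, -0.1, -81.0]
contact_force: [-0.3, 0.9, 0.6]
gripper_width: 0.0547
gripper_force: 0.0
```

Run:
```python
from h import *
d([.514,.243,.31,-65.2],[.48,.25,.31,-65.2])
```

```text
t40.53 tcp [0.6003 0.132  0.2995] yaw [ 1.7979e+02 -8.0000e-02 -8.0990e+01] F [-0.3  0.9  0.6] w0.0547 f0.0
[0.514, 0.243, 0.31, -65.2] -> [-0.493, 0.271, -0.042] -0.263 rows>=4
[0.48, 0.25, 0.31, -65.2] -> [-0.542, 0.401, -0.042] -0.263 rows>=3
```

>>> step_arm --pt "-0.2 0.1 -0.04 -0.1 55" --pt "-0.4 0.2 -0.04 -0.2 55" --pt "-0.49 0.27 -0.04 -0.26 55" --pt "-0.49 0.27 -0.04 -0.26 55" --pt "-0.49 0.27 -0.04 -0.26 55" --pt "-0.49 0.27 -0.04 -0.26 55" --pt "-0.49 0.27 -0.04 -0.26 55"

```text
time_s: 41.12
tcp_pos: [0.5147, 0.2415, 0.3117]
eef_rot: [180.0, -0.0, -65.5]
contact_force: [0.8, 0.3, 0.1]
gripper_width: 0.0553
gripper_force: 0.0
```

Run:
```python
from h import *
W=w2c('wrist'); im=snap('wrist','w11.png').astype(int); b=cv2.imread('pics/w10.png')[:,:,::-1].astype(int)
for I in(b,im):
    m=((I.min(2)>195)&(I.max(2)-I.min(2)<14)).astype('u1'); m[230:]=0
    k,l,st,ce=cv2.connectedComponentsWithStats(m)
    for i in range(1,k):
        if 150<st[i,4]<6000: print(st[i],ce[i].round(1),at('wrist',[ce[i]],.068,W)[0].round(4))
    print()
d()
dd=np.abs(im-b).mean(2)[:225,120:300]; print('mean diff bay',dd.mean())
```

```text
[ 214  124   36   36 1008] [231.6 141.4] [0.5628 0.2213 0.068 ]
[218 175  33  32 841] [233.8 190.6] [0.5303 0.2892 0.068 ]

[212 126  35  35 992] [228.8 143.1] [0.5656 0.2253 0.068 ]
[215 177  34  32 840] [231.4 192.2] [0.5327 0.2931 0.068 ]

t41.17 tcp [0.5149 0.2413 0.3116] yaw [ 1.7998e+02 -2.0000e-02 -6.5490e+01] F [-0.2 -0.6 -0.4] w0.0552 f0.0
mean diff bay 10.88358024691358
```

```bash
python3 -c "
from h import *
print(workorder.close_job())"
```

```text
the job is handed in; nothing more can be done
None
```

I handed the job in at about 41 s of the 210 s limit: both amber jars (only two were present) stand upright in the bay, the blue door is hung shut on both pins, and the light spot lies inside the ring, about 1 mm off its centre.

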